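Spread broken prism halves in the damp box and shut it

ROBOT

A 6-joint arm with a two-finger parallel gripper is mounted at the origin on a cart in front of the work surface, level with it; the furniture and walls round the work are solid. World frame = base frame: x ahead of the robot, y to its left, z up, the work surface at z = 0. Lengths are in m, angles in rad, forces in N, time in s.
With the tool pointing down it reaches from about 0.325 to 0.875 m from the base axis. Payload 4.4 kg.
Tool frame: the origin (TCP) lies at the very end of the fingers, on their centre line; the grasp point (between the pads) lies 19 mm behind it (bot.grip_point_offset is the distance from the TCP to the grasp point, in m); z points along the fingers, y is the line along which they close (so a half turn about z gives the same grasp; the last joint's range is limited). The gripper opens to 85 mm and grips with 20 to 120 N. Pads are 22 mm wide; open, the fingers measure 114 mm over their backs; the gripper's body (76 mm by 85 mm) begins 54 mm behind the grasp point. The pads swing forward as they close: fully open they stand 13 mm farther back than shut.
Start: joints at [1.115, 0.207, 1.542, -0, 1.393, -0.15], TCP at [0.173, 0.548, 0.231] pointing down, gripper open.
Joint ranges: [-2.73, 2.73], [-0.86, 2.22], [0.23, 2.46], [-1.11, 4.25], [0.08, 2.63], [-2.82, 2.82]. Speed limits (rad/s): [2.79, 2.79, 3.14, 3.14, 3.14, 3.14].

INTERFACE

Orientations are given as a unit quaternion [w, x, y, z].
In Python, from bench import bot gives the robot as it stands.
- The arm moves only by the tool move_arm, never from a script. Its arguments are lists of equal length, an entry for each row: "delta_rot": the turn, a rotation vector about the tool's x, y, z each as a share of 1.5 rad, from -1 to 1, a list of three; "travel": the shift along the tool's x, y, z each as a share of 30 cm, from -1 to 1, a list of three; "claw": the opening, from 0 (shut) to 1 (fully open). In form: {"delta_rot": [[rx, ry, rz], ...], "travel": [[tx, ty, tz], ...], "claw": [claw, ...]}. A call has exactly 8 rows; each row is the pose to reach, as a shift and turn from the pose commanded when the call began, along the tool's axes at that moment; what a row does not reach only later rows make up. A row lasts 1/10 s, in which the tool goes at most 50 mm and 8.59 degrees, less where a joint would pass 70% of its speed; a pose out of reach is approached as far as the arm can. A call with a number of a shift or a turn outside -1 to 1 is refused whole. A call with a gripper value outside its range is refused whole. The fingers move at their own pace and stop on an object; "force" is the grip in N (left out, the last holds). Time passes only in rows, so rows that repeat a pose let the fingers close, or fill a call up. It gives the time, the measured TCP pose, the force, the opening and the grip force at its end, in the units of the state.
- bot.observe(): the state, without advancing time (a new reading comes with each control period).
- bot.camera(name): name is "scene" or "side" or "wrist"; returns the picture (480x640x3 uint8, blue, green, red); there is no depth.
- bot.camera_params(name): a dict with "K" (3x3 intrinsics, pixels), "dist_coeffs" ([k1, k2, p1, p2, k3] as OpenCV has them; the pictures are not rectified), "origin" and "attitude" of the camera in the world; the wrist camera has in their place "tool_from_camera" (4x4, takes a point from camera to tool coordinates, whose origin is the TCP and whose axes are the flange's). Camera axes: x right, y down, z forward; pixel columns grow to the right and rows downward; lengths in m; the calibration is good to about 2 mm. A picture is of the moment at which its call begins: read the wrist's pose just before it. camera_params takes no time and is no camera call.
- bot.job_done(): hands the job in; it is judged then, once.
The state is a dict: "t": time; "q": joint angles; "joint_velocities": joint speeds; "tau": joint torques, N m; "tcp_pos": TCP position; "eef_rot": TCP orientation; "ft_force": force on the tool from outside, world axes, zero at the start; "wrist_torque": the same for the moment, N m; "gripper_width": finger opening in m; "finger_force": force on a finger pad.
Only numpy, scipy, OpenCV 4.12 (cv2) and the standard library are available. Lean on these libraries where they do the work, as an engineer would, in place of code of your own. Each camera call takes 0.05 s, during which the arm holds its last target. There are 200 camera calls.

TASK

The six halves of the broken mortar prisms were tipped into the damp box in a heap (one has slid aside). Spread them out into one even layer, all lying flat on the box floor in two rows of three (three side by side along the hinge side, three along the front), evenly across the box with a good finger's width between neighbours; then shut the lid fully, without forcing or striking it, and leave the pot and the marker beside the box where they are.

Things in the scene. Friction and masses are not known exactly. Their poses are not given: they have to be found in the camera images.
- damp_box: low open white plastic box, fixed to the worktop; outside 343 mm (along its y) x 243 mm (along its x) and 54 mm high to the rim; inside 335 x 235 mm, walls 4 mm, flat perforated floor 10 mm above the worktop; origin under its centre on the worktop, +x to the hinge side (away from the robot), y to the left, z up. A blue press stands left of it: swing the hand past that close to the robot
- lid (a joint): clear lid (349 mm wide, 6 mm thick, 0.3 kg) with a grey frame, hinged on the box's far rim: 0 = shut, its underside 47 mm over the box floor (room for one layer only); grows as it opens, to a stop at 1.10 rad. A friction hinge (0.75 N m, some 2 to 4 N at the lip) holds it where it is left. It starts 1.0 to 1.1 rad open and overhangs the box: lean the tool back to the robot under it
- lid_hinge (a point): middle of the lid's hinge axis (parallel to the box's y): 130.5 mm from the box centre along its +x, 57 mm above the worktop; turns with the lid: its -x points along the lid to its free edge, its z is the lid's outer side
- lid_lip (a point): middle of the outer end of the lid's grey finger lip (120 mm wide, 6 mm thick), 281 mm from the hinge axis
- half_a: one of six equal, interchangeable halves of broken mortar prisms: grey-beige block, 40 x 40 mm in section and 80 mm long, 0.28 kg; origin at its centre, x along its length (the +x end is the rough fracture), y and z square to its long faces; any long face may lie down. Five are heaped at mid box, three high, one leaning on the heap's front; one lies apart, front right
- half_b: one of six equal, interchangeable halves of broken mortar prisms: grey-beige block, 40 x 40 mm in section and 80 mm long, 0.28 kg; origin at its centre, x along its length (the +x end is the rough fracture), y and z square to its long faces; any long face may lie down. Five are heaped at mid box, three high, one leaning on the heap's front; one lies apart, front right
- half_c: one of six equal, interchangeable halves of broken mortar prisms: grey-beige block, 40 x 40 mm in section and 80 mm long, 0.28 kg; origin at its centre, x along its length (the +x end is the rough fracture), y and z square to its long faces; any long face may lie down. Five are heaped at mid box, three high, one leaning on the heap's front; one lies apart, front right
- half_d: one of six equal, interchangeable halves of broken mortar prisms: grey-beige block, 40 x 40 mm in section and 80 mm long, 0.28 kg; origin at its centre, x along its length (the +x end is the rough fracture), y and z square to its long faces; any long face may lie down. Five are heaped at mid box, three high, one leaning on the heap's front; one lies apart, front right
- half_e: one of six equal, interchangeable halves of broken mortar prisms: grey-beige block, 40 x 40 mm in section and 80 mm long, 0.28 kg; origin at its centre, x along its length (the +x end is the rough fracture), y and z square to its long faces; any long face may lie down. Five are heaped at mid box, three high, one leaning on the heap's front; one lies apart, front right
- half_f: one of six equal, interchangeable halves of broken mortar prisms: grey-beige block, 40 x 40 mm in section and 80 mm long, 0.28 kg; origin at its centre, x along its length (the +x end is the rough fracture), y and z square to its long faces; any long face may lie down. Five are heaped at mid box, three high, one leaning on the heap's front; one lies apart, front right
- sample_pot: bystander: clear pot with red lid, 66 mm across, 116 mm high; origin under its centre
- marker: bystander: white felt marker with a black cap lying on the worktop, 134 mm long, 17 mm thick; origin under its middle, y along it

How it is judged:
By the outcome, as a careful person would: the job done as asked, in the order asked, and still so for the second after the job is handed in, with the robot touching nothing.
It also fails if it takes over 72 s, if anything falls off the work surface, if the arm or the gripper's body presses on something with over 40 N, if the wrist force passes 120 N, or if a joint passes its speed limit or range.

## Working session

There is one attempt and no reset: what is moved stays moved. The work goes in short steps, Python scripts to look and compute and a tool call to move; the robot and the scene stay as the last step left them, time stands still between calls to the robot, and variables do not carry over. Pictures are saved under pics/ and viewed, at most 10 in all, crops included, and the job is handed in when it is done.

Besides the shell and the picture viewer there is one more tool, called after "Emit:" as name(argument=value, ...) on one line, values as JSON. move_arm: Moves the arm, as the interface text tells. Its arguments: {"type":"object","properties":{"delta_rot":{"type":"array","items":{"type":"array","items":{"type":"number"}}},"travel":{"type":"array","items":{"type":"array","items":{"type":"number"}}},"claw":{"type":"array","items":{"type":"number"}},"force":{"type":"number"}},"required":["delta_rot","travel","claw"]}

```bash
ls; mkdir -p pics
python3 - <<'E'
from bench import bot
import cv2,numpy as np
np.set_printoptions(precision=4,suppress=True)
print(bot.observe())
for n in("scene","side","wrist"):
    cv2.imwrite(f"pics/{n}0.png",bot.camera(n)); print(n,bot.camera_params(n))
E
```

```text
pics
{'t': 0.0, 'q': array([ 1.1155,  0.2074,  1.543 ,  0.    ,  1.3935, -0.1505]), 'joint_velocities': array([ 0.0019, -0.0008, -0.0008,  0.0034, -0.0009, -0.0002]), 'tau': array([  0.0004, -38.3028, -29.1601,  -0.0003,   0.0105,   0.    ]), 'tcp_pos': array([0.1722, 0.5478, 0.2301]), 'eef_rot': array([-0.0004,  0.1518,  0.9884, -0.0011]), 'ft_force': array([-0.2605,  0.3262,  0.5635]), 'wrist_torque': array([-0.0074,  0.0224, -0.0693]), 'finger_force': 0.0, 'gripper_width': 0.08519075987073414}
scene {'K': array([[597.2045,   0.    , 320.8333],
       [  0.    , 597.2045, 227.0585],
       [  0.    ,   0.    ,   1.    ]]), 'dist_coeffs': array([-0.2049,  0.    ,  0.    ,  0.    ,  0.    ]), 'origin': array([-0.0822, -0.7938,  0.6321]), 'attitude': array([-0.3755,  0.7849, -0.4423,  0.2175])}
side {'K': array([[491.2423,   0.    , 324.4163],
       [  0.    , 491.2423, 245.5995],
       [  0.    ,   0.    ,   1.    ]]), 'dist_coeffs': array([0.0469, 0.    , 0.    , 0.    , 0.    ]), 'origin': array([ 0.0909, -0.4344,  0.8223]), 'attitude': array([ 0.1873, -0.6465,  0.7126, -0.198 ])}
wrist {'K': array([[331.8962,   0.    , 322.8517],
       [  0.    , 331.8962, 245.5412],
       [  0.    ,   0.    ,   1.    ]]), 'dist_coeffs': array([0.0115, 0.    , 0.    , 0.    , 0.    ]), 'tool_from_camera': array([[ 0.0002, -0.965 , -0.2623,  0.0662],
       [ 1.    ,  0.0005, -0.0012, -0.0009],
       [ 0.0013, -0.2623,  0.965 , -0.1413],
       [ 0.    ,  0.    ,  0.    ,  1.    ]])}
```

View pics/scene0.png

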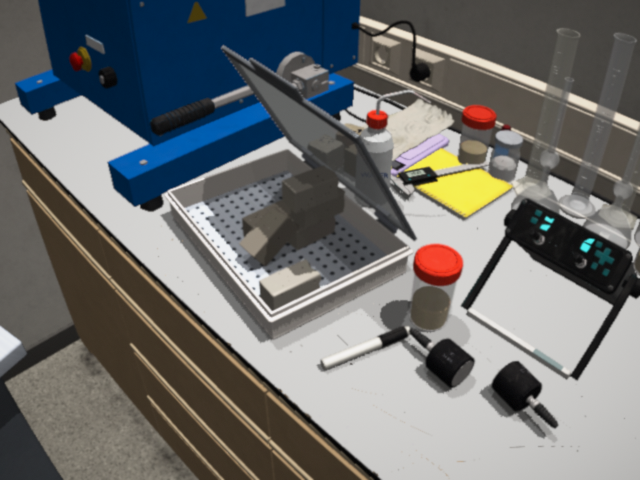

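View pics/side0.png

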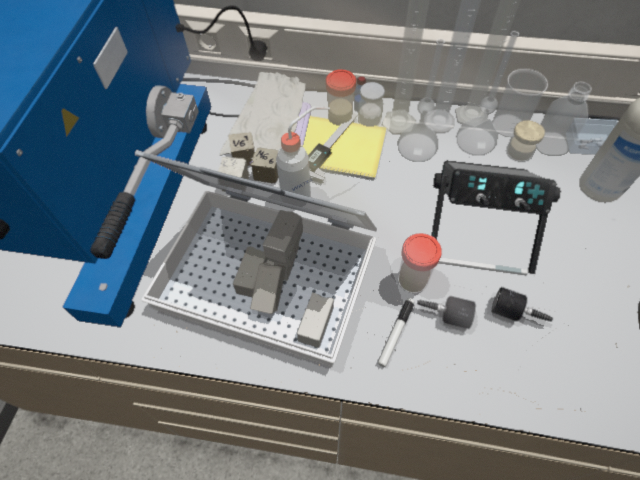

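The box, heap (about 268,260 side view), loose half (317,320), open lid, pot and marker are visible. Next I measure the box corners and blocks.

```bash
cat > h.py <<'E'
from bench import bot
import cv2,numpy as np
from scipy.spatial.transform import Rotation as R
np.set_printoptions(precision=4,suppress=True)
def Rq(q): return R.from_quat([q[1],q[2],q[3],q[0]])
def cam(n,obs=None):
    p=bot.camera_params(n)
    if n=="wrist":
        o=obs or bot.observe(); T=np.eye(4); T[:3,:3]=Rq(o["eef_rot"]).as_matrix(); T[:3,3]=o["tcp_pos"]
        W=T@np.array(p["tool_from_camera"]); return p["K"],p["dist_coeffs"],W[:3,:3],W[:3,3]
    return p["K"],p["dist_coeffs"],Rq(p["attitude"]).as_matrix(),np.array(p["origin"])
def rays(c,px):
    K,d,M,o=c; u=cv2.undistortPoints(np.array(px,float).reshape(-1,1,2),K,d)[:,0]
    return np.c_[u,np.ones(len(u))]@M.T
def plane(c,px,z):
    r=rays(c,px); return c[3]+r*((z-c[3][2])/r[:,2])[:,None]
def proj(c,P):
    K,d,M,o=c; return cv2.projectPoints((np.array(P,float).reshape(-1,3)-o)@M,np.zeros(3),np.zeros(3),K,d)[0][:,0]
def tri(c1,p1,c2,p2):
    out=[]
    for a,b in zip(rays(c1,p1),rays(c2,p2)):
        A=np.c_[a,-b]; s=np.linalg.lstsq(A,c2[3]-c1[3],rcond=None)[0]
        P,Q=c1[3]+a*s[0],c2[3]+b*s[1]; out.append(np.r_[(P+Q)/2,np.linalg.norm(P-Q)])
    return np.array(out)
E
python3 - <<'E'
from h import *
s,d=cam("scene"),cam("side")
print(plane(d,[(147,295),(333,357),(375,235)],.054)); print(plane(s,[(168,190),(271,319),(410,247)],.054))
for n in("scene","side"):
    im=cv2.imread(f"pics/{n}0.png")
    x,y,w,h=((155,40,270,290) if n=="scene" else (130,140,270,230))
    c=cv2.resize(im[y:y+h,x:x+w],None,fx=2,fy=2,interpolation=cv2.INTER_CUBIC)
    cv2.imwrite(f"pics/{n}c.png",c); 
a=cv2.imread("pics/scenec.png");b=cv2.imread("pics/sidec.png")
a=a[160:560]; b=cv2.copyMakeBorder(b,0,0,0,0,0)
b=b[100:460]
o=np.zeros((400,1080,3),np.uint8); o[:,:540]=a; o[:360,540:]=b
# crop to 800 wide
o=np.hstack([a[:, :540-120], b[:, 0:0].reshape(360,0,3)[:0] if 0 else np.vstack([b,np.zeros((40,540,3),np.uint8)])[:,140:520]])
print(o.shape); cv2.imwrite("pics/both.png",o)
E
```

```text
[[ 0.4938 -0.1563  0.054 ]
 [ 0.3519 -0.4644  0.054 ]
 [ 0.5763 -0.5662  0.054 ]]
[[ 0.4928 -0.1518  0.054 ]
 [ 0.3429 -0.4692  0.054 ]
 [ 0.5713 -0.5643  0.054 ]]
(400, 800, 3)
```

View pics/both.png

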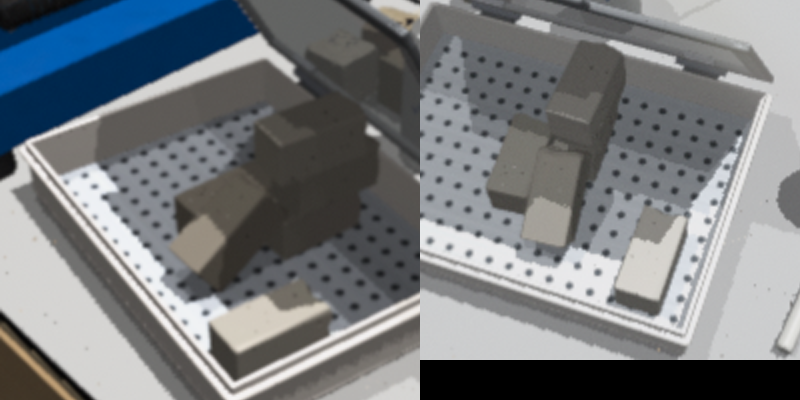

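```bash
cat >> h.py <<'E'
BC=np.array([.5336,-.3596,0]); BY=np.radians(-24.5)
def w2b(P): return R.from_euler("z",-BY).apply(np.array(P)-BC)
def b2w(P): return R.from_euler("z",BY).apply(np.array(P))+BC
def ori(lean,yaw): # yaw about world z relative to box, lean back toward robot, degrees
    z=np.array([np.sin(lean),0,-np.cos(lean)]); x=np.array([-np.cos(lean),0,-np.sin(lean)])
    return R.from_euler("z",BY+yaw)*R.from_matrix(np.c_[x,np.cross(z,x),z])
def calls(targets,start=None):
    """targets: (pos world, lean deg, yaw deg, claw, rows); prints travel/delta_rot/claw per call"""
    if start is None:
        o=bot.observe(); p,r=o["tcp_pos"],Rq(o["eef_rot"])
    else: p,r=start[0],ori(*np.radians(start[1:3]))
    rows=[t for t in targets for _ in range(t[4])]
    while len(rows)%8: rows.append(rows[-1])
    for k in range(0,len(rows),8):
        last=None
        for t in rows[k:k+8]:
            rt=ori(np.radians(t[1]),np.radians(t[2]))
            tr=r.inv().apply(np.array(t[0])-p)/.3; dr=(r.inv()*rt).as_rotvec()/1.5
            if np.abs(np.r_[tr,dr]).max()>1: print("RANGE!")
            s=str([dr.round(3).tolist(),tr.round(3).tolist(),t[3]])
            if s!=last: print(s,end=" x")
            else: print("x",end="")
            if s!=last: last=s
            print("",end=" ")
            if t is not rows[k:k+8][-1]: pass
        print("\n--"); p,r=np.array(rows[k+7][0]),ori(np.radians(rows[k+7][1]),np.radians(rows[k+7][2]))
E
python3 - <<'E'
from h import *
d,s=cam("side"),cam("scene")
print("press foot",plane(d,[(75,310),(125,320),(205,100)],.05)); print(plane(s,[(112,165),(155,200)],.05))
print("handle",tri(s,[(155,127)],d,[(100,248)]))
# lid corners free edge L,R
print("lid",w2b(tri(s,[(225,47),(412,236)],d,[(138,153),(373,228)])[:,:3]),tri(s,[(225,47),(412,236)],d,[(138,153),(373,228)])[:,3])
calls([((.24,.36,.28),0,20,1,4),((.33,0,.30),0,20,1,4),((.33,0,.30),10,10,1,4),((.37,-.20,.28),25,0,1,8)])
E
```

```text
press foot [[ 0.4799 -0.037   0.05  ]
 [ 0.4525 -0.1228  0.05  ]
 [ 0.975  -0.2396  0.05  ]]
[[ 0.5022  0.0003  0.05  ]
 [ 0.4632 -0.1482  0.05  ]]
handle [[ 0.5342 -0.1053  0.1455  0.0082]]
lid [[ 0.0068  0.1749  0.2781]
 [ 0.1285 -0.1637  0.0671]] [0.0017 0.002 ]
[[-0.001, -0.0, -0.151], [-0.403, -0.53, -0.165], 1] x x x x RANGE!
[[-0.001, -0.0, -0.151], [-1.049, -1.585, -0.23], 1] x RANGE!
x RANGE!
x RANGE!
x 
--
[[0.01, -0.116, 0.116], [0.0, 0.0, 0.0], 1] x x x x [[0.051, -0.288, 0.229], [-0.185, -0.654, 0.067], 1] x x x x 
--
[[0.0, 0.0, 0.0], [0.0, 0.0, 0.0], 1] x x x x x x x x 
--
```

Run:
```python
from h import *
calls([((.27,.30,.28),0,20,1,8),((.34,0,.30),5,15,1,8),((.38,-.22,.27),28,0,1,8)])
```

```text
[[-0.001, -0.0, -0.151], [-0.559, -0.691, -0.164], 1] x x x x x x x x 
--
[[0.003, -0.058, 0.058], [-0.311, -0.979, -0.067], 1] x x x x x x x x 
--
[[0.05, -0.266, 0.168], [-0.243, -0.701, 0.122], 1] x x x x x x x x 
--
```

Emit:
move_arm(delta_rot=[[0,0,-0.15],[0,0,-0.15],[0,0,-0.15],[0,0,-0.15],[0,0,-0.15],[0,0,-0.15],[0,0,-0.15],[0,0,-0.15]], travel=[[-0.56,-0.69,-0.16],[-0.56,-0.69,-0.16],[-0.56,-0.69,-0.16],[-0.56,-0.69,-0.16],[-0.56,-0.69,-0.16],[-0.56,-0.69,-0.16],[-0.56,-0.69,-0.16],[-0.56,-0.69,-0.16]], claw=[1,1,1,1,1,1,1,1])

```text
t: 0.95
tcp_pos: [0.2707, 0.3007, 0.2792]
eef_rot: [-0.0, 0.041, 0.999, 0.0]
ft_force: [-0.3, 0.9, 0.1]
gripper_width: 0.0854
finger_force: 0.0
```

Emit:
move_arm(delta_rot=[[0,-0.06,0.06],[0,-0.06,0.06],[0,-0.06,0.06],[0,-0.06,0.06],[0,-0.06,0.06],[0,-0.06,0.06],[0,-0.06,0.06],[0,-0.06,0.06]], travel=[[-0.31,-0.98,-0.07],[-0.31,-0.98,-0.07],[-0.31,-0.98,-0.07],[-0.31,-0.98,-0.07],[-0.31,-0.98,-0.07],[-0.31,-0.98,-0.07],[-0.31,-0.98,-0.07],[-0.31,-0.98,-0.07]], claw=[1,1,1,1,1,1,1,1])

```text
t: 1.75
tcp_pos: [0.3404, -0.0005, 0.3]
eef_rot: [0.044, 0.086, 0.995, -0.001]
ft_force: [-0.3, 0.7, -0.8]
gripper_width: 0.0853
finger_force: 0.0
```

Emit:
move_arm(delta_rot=[[0.05,-0.266,0.168],[0.05,-0.266,0.168],[0.05,-0.266,0.168],[0.05,-0.266,0.168],[0.05,-0.266,0.168],[0.05,-0.266,0.168],[0.05,-0.266,0.168],[0.05,-0.266,0.168]], travel=[[-0.243,-0.701,0.122],[-0.243,-0.701,0.122],[-0.243,-0.701,0.122],[-0.243,-0.701,0.122],[-0.243,-0.701,0.122],[-0.243,-0.701,0.122],[-0.243,-0.701,0.122],[-0.243,-0.701,0.122]], claw=[1,1,1,1,1,1,1,1])

```text
t: 2.55
tcp_pos: [0.3802, -0.2175, 0.2693]
eef_rot: [0.237, 0.206, 0.948, -0.049]
ft_force: [-0.1, 0.1, 0.3]
gripper_width: 0.0853
finger_force: 0.0
```

Run:
```python
from h import *
o=bot.observe(); print(o["t"],o["tcp_pos"],o["q"],(Rq(o["eef_rot"]).inv()*ori(np.radians(28),0)).as_rotvec())
im=bot.camera("wrist"); cv2.imwrite("pics/w1.png",im)
import pickle; pickle.dump(o,open("w1.pkl","wb"))
```

```text
2.55 [ 0.3802 -0.2175  0.2693] [-0.8734 -0.4847  2.1424  0.2413  1.0508 -2.0904] [ 0.0052  0.0007 -0.0016]
```

View pics/w1.png

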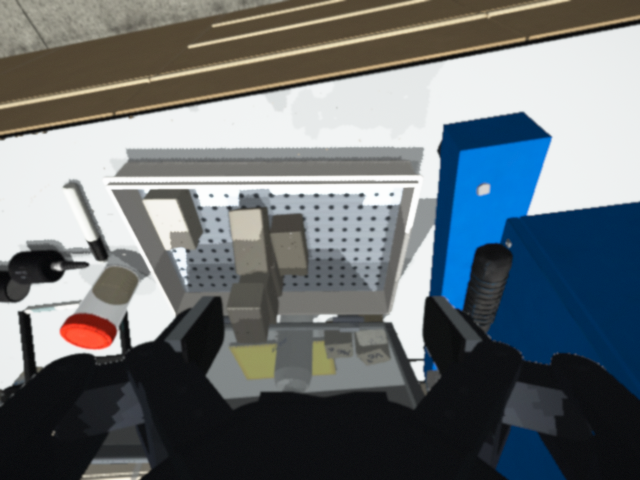

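Run:
```python
from h import *
import pickle
o=pickle.load(open("w1.pkl","rb")); c=cam("wrist",o)
P=plane(c,[(421,178),(106,181)],.054); print(P,w2b(P))
im=cv2.imread("pics/w1.png")[160:370,130:330]
cv2.imwrite("pics/w1c.png",cv2.resize(im,None,fx=2.8,fy=2.8,interpolation=cv2.INTER_CUBIC))
```

```text
[[ 0.4839 -0.1491  0.054 ]
 [ 0.3471 -0.4578  0.054 ]] [[-0.1325  0.1709  0.054 ]
 [-0.1289 -0.1667  0.054 ]]
```

View pics/w1c.png

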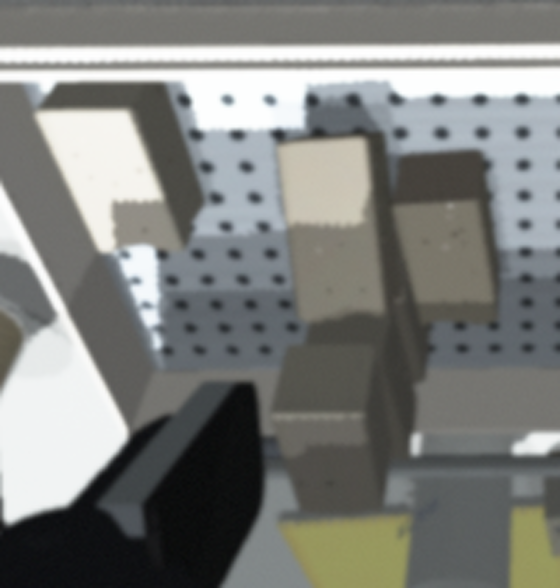

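Run:
```python
from h import *
import pickle
o=pickle.load(open("w1.pkl","rb"))
w=cv2.cvtColor(cv2.imread("pics/w1.png"),6); 
print("wrist"); 
for u in(150,200,300,400): print(u,w[170:194,u])
s=cv2.cvtColor(cv2.imread("pics/side0.png"),6)
print("side")
for u in(160,200,250,300,320): 
    v0=int(295+(u-147)*.335); print(u,v0-8,s[v0-8:v0+16,u])
s=cv2.cvtColor(cv2.imread("pics/scene0.png"),6)
print("scene")
for u in(180,200,220,240,260): 
    v0=int(190+(u-168)*1.25); print(u,v0-14,s[v0-14:v0+16,u])
```

```text
wrist
150 [116 115 116 115 117 127 171 230 250 253 251 233 173 134 158 222 249 251
 240 184 118  90  82  81]
200 [115 116 116 116 118 135 186 239 252 253 248 221 159 138 178 237 252 254
 254 254 254 254 254 254]
300 [117 116 118 115 120 153 222 249 253 249 223 164 134 148 213 250 254 254
 254 254 254 254 247 201]
400 [116 116 116 121 145 207 247 253 253 247 206 146 140 197 246 253 253 251
 247 245 243 243 244 244]
side
160 291 [127 128 128 132 145 175 197 208 217 224 201 159 199 226 225 194 135 107
 108 109 106 106 117 132]
200 304 [231 232 231 232 232 232 231 230 230 227 196 150 187 221 223 187 129 108
 107 109 105 106 123 135]
250 321 [231 232 232 232 232 231 231 231 229 202 156 164 206 223 195 140 109 107
 109 104 105 118 130 136]
300 338 [ 84  82  82  89 130 163 200 222 214 170 157 207 226 212 161 114 106 107
 108 106 108 111 126 135]
320 344 [131 152 186 212 227 231 232 232 228 187 141 176 217 226 193 133 107 110
 113 105 109 113 124 134]
scene
180 191 [120 120 121 120 120 121 119 120 120 120 127 148 188 222 230 211 158 121
 134 185 228 234 229 199 147 103  86  83  82  82]
200 216 [239 239 239 240 239 239 238 238 239 240 238 231 227 225 205 166 131 141
 181 212 229 232 214 171 124  95  84  83  83  83]
220 241 [240 240 241 240 238 234 234 238 240 240 241 240 231 195 144 116 144 197
 217 231 235 221 179 127  94  84  83  83  83  83]
240 266 [232 239 240 240 240 235 204 165 188 227 234 225 185 138 125 163 209 230
 237 235 220 178 129  96  84  84  82  82  83  83]
260 291 [114 117 121 107  83  94 154 211 232 230 200 154 123 131 166 198 233 239
 233 212 163 120  93  84  83  81  82  83  83  83]
```

Run:
```python
from h import *
import pickle
o=pickle.load(open("w1.pkl","rb"))
for n,c,p in(("w",cam("wrist",o),[(150,176),(200,175.8),(300,175.4),(400,174.5)]),("side",cam("side"),[(160,306.2),(200,319.4),(250,335.6),(300,352),(320,358.5)]),("scene",cam("scene"),[(180,214.6),(200,239.1),(220,263.3),(240,287.2),(260,311)])):
    P=plane(c,p,.054); f=np.polyfit(P[:,1],P[:,0],1); print(n,np.degrees(np.arctan(f[0])),np.polyval(f,-.31), w2b(P)[:,0])
# side walls: wrist right corner, loose horizontal scans
w=cv2.cvtColor(cv2.imread("pics/w1.png"),6)
for v in(190,210,230): print(v,w[v,95:140],w[v,405:435])
```

```text
w 24.144121860554684 0.40694749436001726 [-0.1352 -0.1355 -0.136  -0.1369]
side 24.25982193913342 0.4114503369298972 [-0.1321 -0.1322 -0.1317 -0.1313 -0.131 ]
scene 24.131418267736475 0.4091384223260677 [-0.1344 -0.1341 -0.1337 -0.1332 -0.1328]
190 [242 242 242 242 242 242 242 242 242 242 243 246 251 253 252 243 203 151
 129 124 125 126 126 126 126 125 125 124 122 122 121 121 120 121 122 122
 121 121 121 123 122 122 128 140 153] [134 134 134 135 134 136 135 141 179 235 251 253 253 253 252 249 245 243
 243 243 243 243 243 243 243 243 243 243 243 243]
210 [236 241 242 242 242 242 242 242 242 242 242 242 242 242 242 242 242 242
 242 242 242 243 247 251 252 250 231 172 126 110 109 110 110 111 111 111
 112 111 110 112 112 111 111 113 112] [135 134 136 148 196 243 253 253 253 251 238 190 155 149 148 149 150 149
 149 149 149 148 149 149 149 149 148 149 148 138]
230 [ 94  87  90 105 119 144 183 221 236 241 242 242 242 242 242 242 242 242
 242 242 242 242 242 242 242 242 242 242 242 242 242 242 244 249 252 252
 245 206 142 110 108 111 112 110 110] [213 247 252 248 230 196 164 153 149 149 149 149 149 150 149 149 148 149
 148 150 149 148 150 160 189 225 238 238 217 156]
```

```bash
sed -i 's/^BC=.*/BC=np.array([.5227,-.3547,0]); BY=np.radians(-24.2)/' h.py
python3 - <<'E'
from h import *
import pickle
o=pickle.load(open("w1.pkl","rb")); c=cam("wrist",o)
print(w2b(plane(c,[(122,210),(132.2,230),(408.7,210),(404.5,230)],.054)))
f=lambda p:[(130+u/2.8,160+v/2.8) for u,v in p]
def show(n,p,z):
    P=w2b(plane(c,f(p),z)); print(n,P[:,:2].tolist(),np.linalg.norm(np.diff(P,axis=0),axis=1),P.mean(0)[:2])
show("loose",[(38,110),(132,108),(185,248),(100,252)],.05)
show("right",[(393,208),(482,200),(497,302),(422,308)],.05)
show("right2",[(393,208),(482,200),(497,320),(425,322)],.05)
for z in (.12,.13,.14): show("top",[(275,414),(367,415),(385,515),(300,515)],z)
show("topend-bottom",[(290,345),(377,343)],.09)
show("leanfront",[(278,143),(365,137)],.05); show("leanfront",[(278,143),(365,137)],.065);show("leanback",[(385,313),(300,320)],.10);show("leanback",[(385,313),(300,320)],.09)
# cross-check with scene/side for the top: full-res px from both.png
d,s=cam("side"),cam("scene")
fs=lambda u,v:(130+(u-280)/2,140+(v+100)/2); fc=lambda u,v:(155+u/2,40+(v+160)/2)
def T(n,a,b):
    r=tri(s,[fc(*a)],d,[fs(*b)])[0]; print(n,w2b(r[:3]),r[3])
T("top front-left",(254,126),(549,104)); T("top front-right",(275,152),(598,120)); T("lean front left top",(200,213),(530,195)); T("lean up-left",(175,200),(540,147)) 
T("loose near front-left top",(210,320),(617,290)); T("loose FR top",(235,345),(657,302));
E
```

```text
[[-0.0791 -0.1652  0.054 ]
 [-0.0488 -0.1656  0.054 ]
 [-0.0769  0.1659  0.054 ]
 [-0.0464  0.166   0.054 ]]
loose [[-0.09114506336607657, -0.13759807135023663], [-0.09193712455007062, -0.09937193891776298], [-0.0132084603278978, -0.09885353170245152], [-0.010953273771693486, -0.1388676043126457]] [0.0382 0.0787 0.0401] [-0.0518 -0.1187]
right [[-0.03718855038728249, 0.0003093214889544942], [-0.041614924021029114, 0.04031461916525046], [0.024820813804100755, 0.04460476715062897], [0.028859439122719377, 0.007267168613727317]] [0.0402 0.0666 0.0376] [-0.0063  0.0231]
right2 [[-0.03718855038728249, 0.0003093214889544942], [-0.041614924021029114, 0.04031461916525046], [0.038082876599180616, 0.04413210292630915], [0.039265973061409415, 0.007832326809972492]] [0.0402 0.0798 0.0363] [-0.0004  0.0231]
top [[0.019890374453145808, -0.049479066039553966], [0.02106697409727594, -0.009745462086928499], [0.1037464754889595, -0.011645748559566857], [0.10316559130765612, -0.0536275002913953]] [0.0398 0.0827 0.042 ] [ 0.062  -0.0311]
top [[0.0062339859004121555, -0.044727301923716684], [0.00736210838
[... 743 characters left out ...]
.0034447832366244087]] [0.0352] [-0.0866 -0.021 ]
leanback [[-0.022622702794006626, 0.0008789972905132155], [-0.018576942747703426, -0.03539979071137948]] [0.0365] [-0.0206 -0.0173]
leanback [[-0.011624198570050408, -0.0015941669058135493], [-0.007424438800797007, -0.03925388784424178]] [0.0379] [-0.0095 -0.0204]
top front-left [ 0.0144 -0.0055  0.1229] 0.008107383991412418
top front-right [ 0.0055 -0.0525  0.1316] 0.012570126956010614
lean front left top [-0.0388 -0.0035  0.0591] 0.0018666696051419492
lean up-left [-0.0358 -0.0053  0.091 ] 0.05305752823418983
loose near front-left top [-0.0915 -0.1042  0.0516] 0.002340810595365703
loose FR top [-0.0924 -0.1397  0.0566] 0.0025417175293291684
```

```bash
cat > p.py <<'E'
from h import *
import itertools
def plan(ts,start=None):
    """ts: (box x,y,z, lean, yaw, claw, rows)"""
    if start is None:
        o=bot.observe(); p,r=o["tcp_pos"],Rq(o["eef_rot"])
    else: p,r=b2w(start[:3]),ori(*np.radians(start[3:5]))
    rows=[t for t in ts for _ in range(t[6])]
    while len(rows)%8: rows.append(rows[-1])
    for k in range(0,len(rows),8):
        for t,g in itertools.groupby(rows[k:k+8]):
            rt=ori(*np.radians(t[3:5])); P=b2w(t[:3])
            tr=r.inv().apply(P-p)/.3; dr=(r.inv()*rt).as_rotvec()/1.5
            print(len(list(g)),"x",dr.round(3).tolist(),tr.round(3).tolist(),t[5],"RANGE" if np.abs(np.r_[tr,dr]).max()>1 else "")
        print("--"); p,r=P,rt
def where():
    o=bot.observe(); m=Rq(o["eef_rot"]).as_matrix(); z=R.from_euler("z",-BY).apply(m[:,2]); y=R.from_euler("z",-BY).apply(m[:,1])
    print("t",o["t"],"box",w2b(o["tcp_pos"]),"lean",np.degrees(np.arctan2(z[0],-z[2])),"yaw",np.degrees(np.arctan2(-y[0],y[1])),"w",o["gripper_width"],"F",o["ft_force"],"q",o["q"])
E
python3 - <<'E'
from p import *
where()
plan([(-.03,-.027,.15,33,-2,1,8),(.036,-.027,.099,33,-2,1,4),(.036,-.027,.099,33,-2,0.3,4),])
E
```

```text
t 2.6 box [-0.1862  0.0665  0.2695] lean 28.07175957656515 yaw -0.24993347130870383 w 0.08527609378089275 F [ 0.0099 -0.0094 -1.2647] q [-0.8738 -0.4852  2.1424  0.2412  1.0506 -2.0907]
8 x [0.013, -0.057, 0.016] [-0.274, -0.311, 0.596] 1 
--
4 x [0.0, 0.0, 0.0] [-0.092, 0.008, 0.262] 1 
4 x [0.0, 0.0, 0.0] [-0.092, 0.008, 0.262] 0.3 
--
```

Emit:
move_arm(delta_rot=[[0.013,-0.057,0.016],[0.013,-0.057,0.016],[0.013,-0.057,0.016],[0.013,-0.057,0.016],[0.013,-0.057,0.016],[0.013,-0.057,0.016],[0.013,-0.057,0.016],[0.013,-0.057,0.016]], travel=[[-0.274,-0.311,0.596],[-0.274,-0.311,0.596],[-0.274,-0.311,0.596],[-0.274,-0.311,0.596],[-0.274,-0.311,0.596],[-0.274,-0.311,0.596],[-0.274,-0.311,0.596],[-0.274,-0.311,0.596]], claw=[1,1,1,1,1,1,1,1])

```text
t: 3.4
tcp_pos: [0.4834, -0.3684, 0.1514]
eef_rot: [0.277, 0.218, 0.933, -0.065]
ft_force: [-0.5, 0.1, -0.4]
gripper_width: 0.0855
finger_force: 0.0
```

Run:
```python
from p import *
import pickle
o=bot.observe(); im=bot.camera("wrist"); cv2.imwrite("pics/w2.png",im); pickle.dump(o,open("w2.pkl","wb"))
where()
plan([(.036,-.027,.099,33,-2,1,4),(.036,-.027,.099,33,-2,0.3,4),])
```

```text
t 3.45 box [-0.0302 -0.0289  0.1517] lean 33.07841211156138 yaw -2.1558944159162645 w 0.08550830279586613 F [-0.426  -0.129  -0.2279] q [-0.9231  0.079   1.986   0.4481  0.5954 -2.3463]
4 x [-0.002, 0.001, -0.001] [-0.089, 0.015, 0.268] 1 
4 x [-0.002, 0.001, -0.001] [-0.089, 0.015, 0.268] 0.3 
--
```

View pics/w2.png

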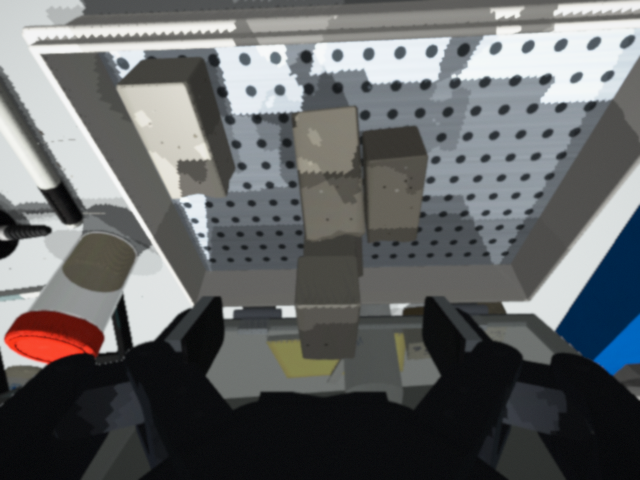

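Emit:
move_arm(delta_rot=[[0,0,0],[0,0,0],[0,0,0],[0,0,0],[0,0,0],[0,0,0],[0,0,0],[0,0,0]], travel=[[-0.089,0.012,0.268],[-0.089,0.012,0.268],[-0.089,0.012,0.268],[-0.089,0.012,0.268],[-0.089,0.012,0.268],[-0.089,0.012,0.268],[-0.089,0.012,0.268],[-0.089,0.012,0.268]], claw=[1,1,1,1,0.3,0.3,0.3,0.3], force=50)

```text
t: 4.25
tcp_pos: [0.5439, -0.3963, 0.0989]
eef_rot: [0.277, 0.219, 0.933, -0.066]
ft_force: [-3.7, 1.9, 6.1]
gripper_width: 0.0395
finger_force: 51.3
```

Run:
```python
from p import *
where()
plan([(.01,-.027,.125,33,-2,.3,3),(.01,.094,.115,33,0,.3,5),(.042,.094,.03,33,0,.3,4),(.042,.094,.0205,33,0,.3,2),(.042,.094,.0205,33,0,.65,2)])
```

```text
t 4.25 box [ 0.0364 -0.0293  0.0989] lean 33.08397467232362 yaw -2.2503264683800634 w 0.03947719642079919 F [-3.7473  1.9334  6.098 ] q [-0.8585  0.2939  1.8627  0.4645  0.4881 -2.3257]
3 x [-0.002, 0.001, -0.002] [0.026, 0.004, -0.121] 0.3 
5 x [-0.015, 0.001, -0.021] [0.057, 0.407, -0.102] 0.3 
--
4 x [0.0, 0.0, 0.0] [0.065, -0.0, 0.296] 0.3 
2 x [0.0, 0.0, 0.0] [0.082, -0.0, 0.322] 0.3 
2 x [0.0, 0.0, 0.0] [0.082, -0.0, 0.322] 0.65 
--
```

Emit:
move_arm(delta_rot=[[0,0,0],[0,0,0],[0,0,0],[-0.015,0,-0.021],[-0.015,0,-0.021],[-0.015,0,-0.021],[-0.015,0,-0.021],[-0.015,0,-0.021]], travel=[[0.026,0.004,-0.121],[0.026,0.004,-0.121],[0.026,0.004,-0.121],[0.057,0.407,-0.102],[0.057,0.407,-0.102],[0.057,0.407,-0.102],[0.057,0.407,-0.102],[0.057,0.407,-0.102]], claw=[0.3,0.3,0.3,0.3,0.3,0.3,0.3,0.3])

```text
t: 5.05
tcp_pos: [0.5704, -0.272, 0.1126]
eef_rot: [0.277, 0.201, 0.938, -0.059]
ft_force: [-0.8, -0.9, -2.6]
gripper_width: 0.0393
finger_force: 51.9
```

Emit:
move_arm(delta_rot=[[0,0,0],[0,0,0],[0,0,0],[0,0,0],[0,0,0],[0,0,0],[0,0,0],[0,0,0]], travel=[[0.065,0,0.296],[0.065,0,0.296],[0.065,0,0.296],[0.065,0,0.296],[0.082,0,0.322],[0.082,0,0.322],[0.082,0,0.322],[0.082,0,0.322]], claw=[0.3,0.3,0.3,0.3,0.3,0.3,0.3,0.3])

```text
t: 5.85
tcp_pos: [0.5999, -0.2861, 0.0207]
eef_rot: [0.279, 0.201, 0.937, -0.059]
ft_force: [-0.8, 0.6, -1.8]
gripper_width: 0.0398
finger_force: 51.6
```

Run:
```python
from p import *
where()
```

```text
t 5.85 box [0.0423 0.0942 0.0207] lean 33.10876856022344 yaw -0.027500053427990643 w 0.03976088152884657 F [-0.84    0.5743 -1.8381] q [-0.6293  0.4233  1.9068  0.4395  0.268  -2.1697]
```

Run:
```python
from p import *
import pickle
from scipy.optimize import brentq
for n,F,B in(("w1",(130+321/2.8,160+140/2.8),(130+342/2.8,160+316/2.8)),("w2",(325.5,109.5),(332,238.5))):
    o=pickle.load(open(n+".pkl","rb")); c=cam("wrist",o)
    for base in(.010,.014):
        def g(t,full=False):
            zf=base+.04*np.cos(t); f=w2b(plane(c,[F],zf))[0]; b=w2b(plane(c,[B],zf+.08*np.sin(t)))[0]
            return (np.degrees(t),f,b) if full else np.hypot(*(b-f)[:2])-.08*np.cos(t)
        print(n,base,[g(t,1) for t in np.radians([0,40]) if 0] , [round(g(t),4) for t in np.radians([5,15,25,35,45])])
        try: print(g(brentq(g,.1,.7),True))
        except Exception as e: print(e)
c=cam("wrist",pickle.load(open("w2.pkl","rb")))
print("right",w2b(plane(c,[(366,162),(426,155),(418,240),(372,240)],.05)))
plan([(.042,.094,.0185,33,0,.3,2),(.042,.094,.0185,33,0,.62,3),(.005,.094,.08,33,0,.62,3)])
```

```text
w1 0.01 [] [np.float64(0.0225), np.float64(0.01), np.float64(0.0011), np.float64(-0.0037), np.float64(-0.0044)]
(np.float64(26.743923995529997), array([-0.0722, -0.0268,  0.0457]), array([-0.0008, -0.0231,  0.0817]))
w1 0.014 [] [np.float64(0.0211), np.float64(0.0086), np.float64(-0.0003), np.float64(-0.0051), np.float64(-0.0058)]
(np.float64(24.631974863227963), array([-0.0757, -0.0254,  0.0504]), array([-0.003 , -0.0225,  0.0837]))
w2 0.01 [] [np.float64(0.0207), np.float64(0.009), np.float64(0.0011), np.float64(-0.0028), np.float64(-0.0027)]
(np.float64(27.003710092371893), array([-0.0715, -0.0268,  0.0456]), array([-0.0003, -0.0248,  0.082 ]))
w2 0.014 [] [np.float64(0.0183), np.float64(0.0067), np.float64(-0.0012), np.float64(-0.0052), np.float64(-0.0051)]
(np.float64(23.06089556023122), array([-0.074 , -0.0267,  0.0508]), array([-0.0005, -0.0248,  0.0821]))
right [[-0.0378 -0.0016  0.05  ]
 [-0.0416  0.0361  0.05  ]
 [ 0.0383  0.0451  0.05  ]
 [ 0.037   0.0077  0.05  ]]
2 x [0.0, 0.001, -0.001] [0.005, -0.001, 0.006] 0.3 
3 x [0.0, 0.001, -0.001] [0.005, -0.001, 0.006] 0.62 
3 x [0.0, 0.001, -0.001] [-0.004, -0.001, -0.234] 0.62 
--
```

Emit:
move_arm(delta_rot=[[0,0,0],[0,0,0],[0,0,0],[0,0,0],[0,0,0],[0,0,0],[0,0,0],[0,0,0]], travel=[[0.005,0,0.006],[0.005,0,0.006],[0.005,0,0.006],[0.005,0,0.006],[0.005,0,0.006],[0,0,-0.234],[0,0,-0.234],[0,0,-0.234]], claw=[0.3,0.3,0.62,0.62,0.62,0.62,0.62,0.62])

```text
t: 6.65
tcp_pos: [0.5653, -0.2707, 0.0803]
eef_rot: [0.279, 0.201, 0.937, -0.06]
ft_force: [0.3, -0.8, 0.1]
gripper_width: 0.0534
finger_force: 0.0
```

Run:
```python
from p import *
where()
plan([(-.05,-.0245,.13,38,2.4,1,8),(-.006,-.0245,.059,38,2.4,1,4),(-.006,-.0245,.059,38,2.4,.3,4)])
```

```text
t 6.65 box [0.0044 0.0941 0.0803] lean 33.20187724725171 yaw -0.028042479574145154 w 0.053448242967695604 F [ 0.2925 -0.801   0.1088] q [-0.6469  0.2393  1.9897  0.3486  0.3649 -2.0864]
8 x [-0.016, -0.056, -0.023] [0.061, -0.395, -0.238] 1 
--
4 x [0.0, 0.0, 0.0] [0.03, -0.006, 0.277] 1 
4 x [0.0, 0.0, 0.0] [0.03, -0.006, 0.277] 0.3 
--
```

Emit:
move_arm(delta_rot=[[-0.016,-0.056,-0.023],[-0.016,-0.056,-0.023],[-0.016,-0.056,-0.023],[-0.016,-0.056,-0.023],[-0.016,-0.056,-0.023],[-0.016,-0.056,-0.023],[-0.016,-0.056,-0.023],[-0.016,-0.056,-0.023]], travel=[[0.061,-0.395,-0.238],[0.061,-0.395,-0.238],[0.061,-0.395,-0.238],[0.061,-0.395,-0.238],[0.061,-0.395,-0.238],[0.061,-0.395,-0.238],[0.061,-0.395,-0.238],[0.061,-0.395,-0.238]], claw=[1,1,1,1,1,1,1,1])

```text
t: 7.45
tcp_pos: [0.467, -0.3543, 0.1265]
eef_rot: [0.317, 0.178, 0.929, -0.06]
ft_force: [0.5, 0.2, -0.2]
gripper_width: 0.0853
finger_force: 0.0
```

Emit:
move_arm(delta_rot=[[0,0,0],[0,0,0],[0,0,0],[0,0,0],[0,0,0],[0,0,0],[0,0,0],[0,0,0]], travel=[[0.03,-0.006,0.277],[0.03,-0.006,0.277],[0.03,-0.006,0.277],[0.03,-0.006,0.277],[0.03,-0.006,0.277],[0.03,-0.006,0.277],[0.03,-0.006,0.277],[0.03,-0.006,0.277]], claw=[1,1,1,1,0.3,0.3,0.3,0.3], force=60)

```text
t: 8.25
tcp_pos: [0.5125, -0.3728, 0.0665]
eef_rot: [0.309, 0.183, 0.931, -0.062]
ft_force: [-5.5, 3.0, 7.4]
gripper_width: 0.0388
finger_force: 58.7
```

Run:
```python
from p import *
where()
cv2.imwrite("pics/w3.png",bot.camera("wrist"))
plan([(-.02,-.0245,.13,38,2.4,.3,4),(-.02,.094,.12,20,0,.3,4),(-.027,.094,.06,12,0,.3,4),(-.027,.094,.034,12,0,.3,4)])
```

```text
t 8.25 box [-0.0019 -0.0207  0.0665] lean 36.789065081021775 yaw 1.8839638636117013 w 0.038780977710834434 F [-5.5311  3.0431  7.3853] q [-0.9189  0.2878  2.0007  0.8533  0.4107 -2.8203]
4 x [-0.005, -0.014, -0.004] [-0.078, -0.011, -0.206] 0.3 
4 x [0.009, 0.196, 0.02] [-0.069, 0.384, -0.172] 0.3 
--
4 x [0.0, 0.093, 0.0] [0.09, 0.0, 0.18] 0.3 
4 x [0.0, 0.093, 0.0] [0.12, 0.0, 0.261] 0.3 
--
```

View pics/w3.png

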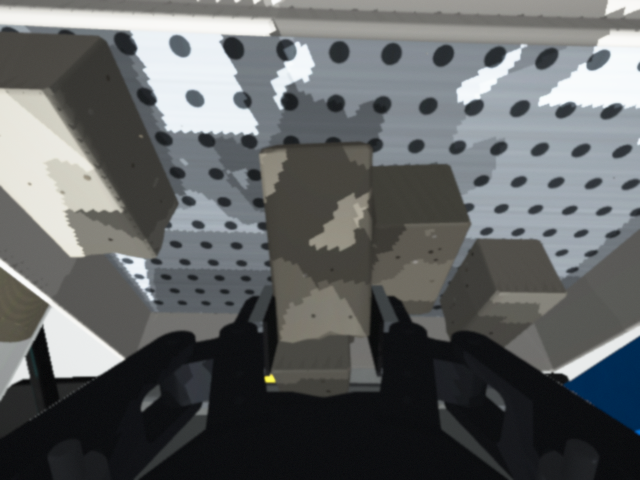

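Run:
```python
from p import *
plan([(-.006,-.0245,.09,36,0,.3,3),(-.015,.02,.12,32,-4,.3,5)],(-.006,-.0245,.059,38,2.4))
```

```text
3 x [0.017, 0.023, 0.022] [-0.064, 0.0, -0.081] 0.3 
5 x [0.043, 0.07, 0.061] [-0.106, 0.149, -0.175] 0.3 
--
```

Emit:
move_arm(delta_rot=[[0.017,0.023,0.022],[0.017,0.023,0.022],[0.017,0.023,0.022],[0.043,0.07,0.061],[0.043,0.07,0.061],[0.043,0.07,0.061],[0.043,0.07,0.061],[0.043,0.07,0.061]], travel=[[-0.064,0,-0.081],[-0.064,0,-0.081],[-0.064,0,-0.081],[-0.106,0.149,-0.175],[-0.106,0.149,-0.175],[-0.106,0.149,-0.175],[-0.106,0.149,-0.175],[-0.106,0.149,-0.175]], claw=[0.3,0.3,0.3,0.3,0.3,0.3,0.3,0.3], force=90)

```text
t: 9.1
tcp_pos: [0.5231, -0.3278, 0.1244]
eef_rot: [0.255, 0.238, 0.935, -0.067]
ft_force: [-0.4, 0.3, -4.0]
gripper_width: 0.0379
finger_force: 90.6
```

Run:
```python
from p import *
where()
plan([(-.024,.094,.10,20,0,.3,6),(-.024,.094,.065,11,0,.3,2),(-.021,.094,.043,11,0,.3,8)])
```

```text
t 9.1 box [-0.0106  0.0247  0.1244] lean 30.445477435744152 yaw -4.477879268818519 w 0.037921028650785255 F [-0.4279  0.2555 -4.0007] q [-0.7682  0.1488  1.9581  0.2624  0.5319 -2.0319]
6 x [-0.024, 0.122, -0.046] [0.095, 0.227, 0.038] 0.3 
2 x [-0.021, 0.227, -0.048] [0.154, 0.227, 0.138] 0.3 
--
8 x [0.0, 0.0, 0.0] [0.004, 0.0, 0.074] 0.3 
--
```

Emit:
move_arm(delta_rot=[[-0.024,0.122,-0.046],[-0.024,0.122,-0.046],[-0.024,0.122,-0.046],[-0.024,0.122,-0.046],[-0.021,0.227,-0.048],[-0.021,0.227,-0.048],[-0.021,0.227,-0.048],[-0.021,0.227,-0.048]], travel=[[0.095,0.227,0.038],[0.095,0.227,0.038],[0.095,0.227,0.038],[0.095,0.227,0.038],[0.154,0.227,0.138],[0.154,0.227,0.138],[0.154,0.227,0.138],[0.154,0.227,0.138]], claw=[0.3,0.3,0.3,0.3,0.3,0.3,0.3,0.3])

```text
t: 9.9
tcp_pos: [0.5407, -0.2613, 0.0677]
eef_rot: [0.097, 0.209, 0.973, -0.021]
ft_force: [0.7, -0.3, -3.1]
gripper_width: 0.0379
finger_force: 91.3
```

Run:
```python
from p import *
where()
im=bot.camera("side"); cv2.imwrite("pics/s4.png",cv2.resize(im[150:370,130:390],None,fx=2.4,fy=2.4))
plan([(-.0205,.094,.042,11,0,.3,8)])
```

```text
t 9.9 box [-0.0219  0.0925  0.0677] lean 11.354442317028582 yaw -0.10302811497034371 w 0.03787328315319325 F [ 0.6782 -0.2906 -3.0792] q [-0.6135  0.3337  1.7705  0.0485  0.8431 -1.789 ]
8 x [-0.001, 0.005, -0.001] [0.013, 0.005, 0.087] 0.3 
--
```

View pics/s4.png

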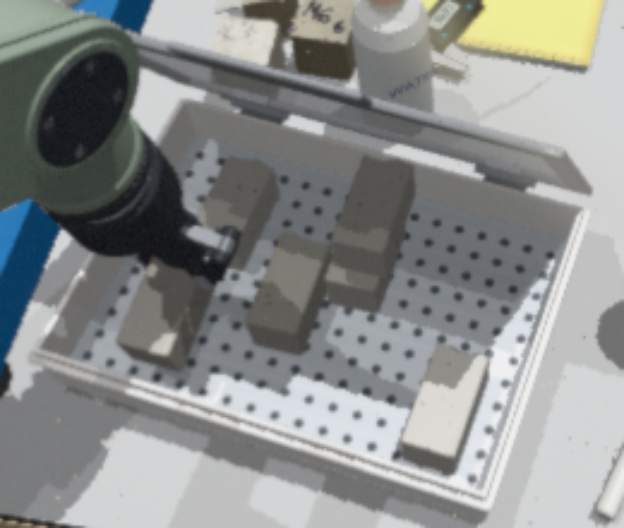

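Emit:
move_arm(delta_rot=[[0,0.005,0],[0,0.005,0],[0,0.005,0],[0,0.005,0],[0,0.005,0],[0,0.005,0],[0,0.005,0],[0,0.005,0]], travel=[[0.013,0.005,0.06],[0.013,0.005,0.087],[0.013,0.005,0.087],[0.013,0.005,0.087],[0.013,0.005,0.087],[0.013,0.005,0.087],[0.013,0.005,0.087],[0.013,0.005,0.087]], claw=[0.3,0.3,0.3,0.3,0.3,0.3,0.3,0.3])

```text
t: 10.75
tcp_pos: [0.5426, -0.2597, 0.0406]
eef_rot: [0.092, 0.209, 0.973, -0.02]
ft_force: [0.8, -0.4, -0.6]
gripper_width: 0.0381
finger_force: 91.5
```

Run:
```python
from p import *
where()
d=cam("side"); f=lambda p:[(130+u/2.4,150+v/2.4) for u,v in p]
print("mid top",w2b(plane(d,f([(363,158),(414,167),(388,243),(333,230)]),.09)))
print("bot front top/bottom",w2b(plane(d,f([(332,255),(386,268)]),.05)),w2b(plane(d,f([(328,300),(376,311)]),.01)))
print("mid front bottom",w2b(plane(d,f([(331,258),(386,271)]),.05)))
print("right top",w2b(plane(d,f([(284,235),(330,245),(298,325),(248,312)]),.05)))
print("loose top",w2b(plane(d,f([(437,345),(488,355),(453,440),(404,423)]),.05)))
```

```text
t 10.75 box [-0.0208  0.0948  0.0406] lean 10.790975769618582 yaw -0.03546275781775101 w 0.038082735652671444 F [ 0.8486 -0.4413 -0.6313] q [-0.608   0.3836  1.7703  0.0467  0.8029 -1.7852]
mid top [[ 0.0985 -0.0017  0.09  ]
 [ 0.1029 -0.0412  0.09  ]
 [ 0.0342 -0.0464  0.09  ]
 [ 0.0318 -0.0044  0.09  ]]
bot front top/bottom [[ 0.0324  0.0013  0.05  ]
 [ 0.0347 -0.0417  0.05  ]] [[ 0.014   0.0018  0.01  ]
 [ 0.0168 -0.0372  0.01  ]]
mid front bottom [[ 0.0297  0.001   0.05  ]
 [ 0.0323 -0.0426  0.05  ]]
right top [[ 0.0372  0.043   0.05  ]
 [ 0.0401  0.0061  0.05  ]
 [-0.0307  0.0024  0.05  ]
 [-0.0324  0.0416  0.05  ]]
loose top [[-0.0137 -0.0997  0.05  ]
 [-0.0095 -0.1373  0.05  ]
 [-0.0787 -0.1346  0.05  ]
 [-0.0778 -0.0981  0.05  ]]
```

Run:
```python
from p import *
plan([(-.0205,.094,.039,11,0,.3,2),(-.0205,.094,.039,11,0,.62,3),(-.035,.094,.10,16,0,.62,3)])
plan([(-.02,-.0235,.13,25,0,1,8),(.045,-.0235,.061,25,0,1,4),(.045,-.0235,.061,25,0,.3,4)],(-.035,.094,.10,16,0))
```

```text
2 x [-0.001, -0.002, -0.0] [0.0, -0.003, 0.005] 0.3 
3 x [-0.001, -0.002, -0.0] [0.0, -0.003, 0.005] 0.62 
3 x [-0.001, -0.061, -0.0] [0.009, -0.003, -0.203] 0.62 
--
8 x [0.0, -0.105, 0.0] [-0.076, -0.392, -0.082] 1 
--
4 x [0.0, 0.0, 0.0] [-0.099, 0.0, 0.3] 1 
4 x [0.0, 0.0, 0.0] [-0.099, 0.0, 0.3] 0.3 
--
```

Emit:
move_arm(delta_rot=[[0,0,0],[0,0,0],[0,0,0],[0,0,0],[0,0,0],[0,-0.06,0],[0,-0.06,0],[0,-0.06,0]], travel=[[0,0,0.005],[0,0,0.005],[0,0,0.005],[0,0,0.005],[0,0,0.005],[0.009,0,-0.203],[0.009,0,-0.203],[0.009,0,-0.203]], claw=[0.3,0.3,0.62,0.62,0.62,0.62,0.62,0.62], force=50)

```text
t: 11.55
tcp_pos: [0.5308, -0.2547, 0.1022]
eef_rot: [0.137, 0.208, 0.968, -0.03]
ft_force: [0.1, -1.0, 0.3]
gripper_width: 0.0528
finger_force: 0.0
```

Emit:
move_arm(delta_rot=[[0,-0.105,0],[0,-0.105,0],[0,-0.105,0],[0,-0.105,0],[0,-0.105,0],[0,-0.105,0],[0,-0.105,0],[0,-0.105,0]], travel=[[-0.076,-0.392,-0.082],[-0.076,-0.392,-0.082],[-0.076,-0.392,-0.082],[-0.076,-0.392,-0.082],[-0.076,-0.392,-0.082],[-0.076,-0.392,-0.082],[-0.076,-0.392,-0.082],[-0.076,-0.392,-0.082]], claw=[0.62,0.62,0.62,1,1,1,1,1])

```text
t: 12.35
tcp_pos: [0.4953, -0.3657, 0.1288]
eef_rot: [0.21, 0.204, 0.955, -0.045]
ft_force: [-0.0, 0.4, 0.4]
gripper_width: 0.0853
finger_force: 0.0
```

Run:
```python
from p import *
import pickle
where()
o=bot.observe(); im=bot.camera("wrist"); cv2.imwrite("pics/w5.png",im); pickle.dump(o,open("w5.pkl","wb"))
plan([(.045,-.0235,.061,25,0,1,4),(.045,-.0235,.061,25,0,.3,4)])
```

```text
t 12.35 box [-0.0205 -0.0213  0.1288] lean 24.84493180751903 yaw 0.05592219043480822 w 0.08531639744090252 F [-0.0425  0.4092  0.3786] q [-0.8721  0.1769  1.876   0.2831  0.7137 -2.2011]
4 x [0.0, -0.002, 0.001] [-0.103, -0.007, 0.297] 1 
4 x [0.0, -0.002, 0.001] [-0.103, -0.007, 0.297] 0.3 
--
```

View pics/w5.png

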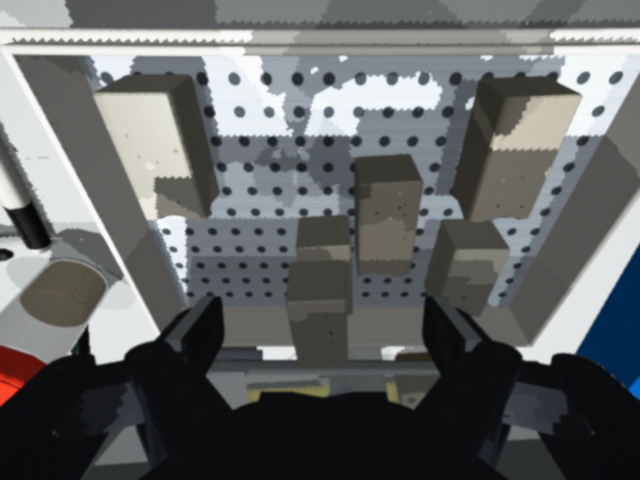

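Run:
```python
from p import *
import pickle
c=cam("wrist",pickle.load(open("w5.pkl","rb")))
g=lambda n,p,z:print(n,w2b(plane(c,p,z))[:,:2].tolist())
g("mid fb",[(290,264),(348,264)],.05); g("mid ft",[(288,304),(348,307)],.09); g("mid sides top",[(296,355),(347,358)],.09)
g("bot fb",[(298,216),(348,215)],.01); g("bot ft",[(297,243),(350,245)],.05)
g("right",[(359,191),(420,182),(412,272),(362,272)],.05)
g("FL",[(490,97),(580,97),(530,218),(467,218)],.05)
g("BL front",[(447,261),(508,261)],.05)
g("loose",[(97,95),(176,95),(208,216),(150,218)],.05)
```

```text
mid fb [[0.0282101826691753, -0.04665095901170344], [0.028102013539497036, -0.0037553414181774446]]
mid ft [[0.025809318184727034, -0.04469170722410854], [0.028680200967749866, -0.005994224792779806]]
mid sides top [[0.0849178329982087, -0.0425399478627977], [0.08891615213202396, -0.0037680569449243377]]
bot fb [[0.013024945046533487, -0.042369080983490154], [0.011964261788233038, -0.0023007856552699955]]
bot ft [[0.008029509989394827, -0.04048696302989587], [0.009768648122847124, -0.0032629002190395747]]
right [[-0.033860118126085824, -4.6041768705337606e-05], [-0.04016254401320298, 0.036464659842023496], [0.03623744535598477, 0.04492789634165028], [0.03635444096911203, 0.007229030708783579]]
FL [[-0.088873259005755, 0.06275369000814796], [-0.08866968580016374, 0.1082390299839128], [-0.013604617917195052, 0.11340080432087155], [-0.013564007419911763, 0.07233140475917124]]
BL front [[0.024879880451386758, 0.06852390600784619], [0.02473842220175868, 0.11285522128597793]]
loose [[-0.08934647485430568, -0.13723822666680083], [-0.0896264986708421, -0.09723902187869152], [-0.01480677742456951, -0.09768316191649358], [-0.01308283736344335, -0.13608696136575735]]
```

Run:
```python
from p import *
plan([(.050,-.0245,.061,28,1,1,4),(.050,-.0245,.061,28,1,.3,4)])
plan([(.015,-.035,.085,28,0,.3,3),(.015,-.094,.085,27,-1,.3,5)],(.050,-.0245,.061,28,1))
```

```text
4 x [-0.005, -0.037, -0.01] [-0.118, -0.01, 0.304] 1 
4 x [-0.005, -0.037, -0.01] [-0.118, -0.01, 0.304] 0.3 
--
3 x [0.005, -0.0, 0.01] [0.066, -0.033, -0.126] 0.3 
5 x [0.011, 0.012, 0.021] [0.069, -0.23, -0.127] 0.3 
--
```

Emit:
move_arm(delta_rot=[[-0.005,-0.037,-0.01],[-0.005,-0.037,-0.01],[-0.005,-0.037,-0.01],[-0.005,-0.037,-0.01],[-0.005,-0.037,-0.01],[-0.005,-0.037,-0.01],[-0.005,-0.037,-0.01],[-0.005,-0.037,-0.01]], travel=[[-0.118,-0.01,0.304],[-0.118,-0.01,0.304],[-0.118,-0.01,0.304],[-0.118,-0.01,0.304],[-0.118,-0.01,0.304],[-0.118,-0.01,0.304],[-0.118,-0.01,0.304],[-0.118,-0.01,0.304]], claw=[1,1,1,1,0.3,0.3,0.3,0.3], force=70)

```text
t: 13.2
tcp_pos: [0.5588, -0.3996, 0.0648]
eef_rot: [0.239, 0.195, 0.95, -0.05]
ft_force: [-3.9, 3.3, 7.2]
gripper_width: 0.039
finger_force: 70.5
```

Emit:
move_arm(delta_rot=[[0.005,0,0.01],[0.005,0,0.01],[0.005,0,0.01],[0.011,0.012,0.021],[0.011,0.012,0.021],[0.011,0.012,0.021],[0.011,0.012,0.021],[0.011,0.012,0.021]], travel=[[0.066,-0.033,-0.126],[0.066,-0.033,-0.126],[0.066,-0.033,-0.126],[0.069,-0.23,-0.127],[0.069,-0.23,-0.127],[0.069,-0.23,-0.127],[0.069,-0.23,-0.127],[0.069,-0.23,-0.127]], claw=[0.3,0.3,0.3,0.3,0.3,0.3,0.3,0.3])

```text
t: 14.0
tcp_pos: [0.4975, -0.4461, 0.0844]
eef_rot: [0.227, 0.213, 0.949, -0.051]
ft_force: [-0.1, 0.2, -3.5]
gripper_width: 0.039
finger_force: 72.3
```

Run:
```python
from p import *
where()
plan([(.0345,-.094,.035,27,-1,.3,3),(.0345,-.094,.021,27,-1,.3,5)])
```

```text
t 14.0 box [ 0.0145 -0.0937  0.0844] lean 26.933813074892083 yaw -1.0412472739278857 w 0.038951730106900624 F [-0.0645  0.2414 -3.5027] q [-0.9709  0.3418  1.7893  0.3971  0.6359 -2.3776]
3 x [0.0, -0.001, -0.001] [0.015, 0.0, 0.177] 0.3 
5 x [0.0, -0.001, -0.001] [0.036, 0.0, 0.219] 0.3 
--
```

Run:
```python
from p import *
plan([(.0358,-.094,.038,27,-1,.3,3),(.0358,-.094,.025,27,-1,.3,2),(.0358,-.094,.025,27,-1,.6,3)])
plan([(-.01,-.094,.09,27,-1,.6,4),(-.03,-.03,.10,25,5,.62,4)],(.0358,-.094,.025,27,-1))
```

```text
3 x [0.0, -0.001, -0.001] [0.007, 0.0, 0.17] 0.3 
2 x [0.0, -0.001, -0.001] [0.026, 0.0, 0.209] 0.3 
3 x [0.0, -0.001, -0.001] [0.026, 0.0, 0.209] 0.6 
--
4 x [0.0, 0.0, 0.0] [0.038, -0.003, -0.262] 0.6 
4 x [-0.031, 0.023, -0.063] [0.085, 0.209, -0.324] 0.62 
--
```

Emit:
move_arm(delta_rot=[[0,0,0],[0,0,0],[0,0,0],[0,0,0],[0,0,0],[0,0,0],[0,0,0],[0,0,0]], travel=[[0.007,0,0.17],[0.007,0,0.17],[0.026,0,0.209],[0.026,0,0.209],[0.026,0,0.209],[0.026,0,0.209],[0.026,0,0.209],[0.026,0,0.209]], claw=[0.3,0.3,0.3,0.3,0.3,0.6,0.6,0.6])

```text
t: 14.8
tcp_pos: [0.5176, -0.4584, 0.0282]
eef_rot: [0.229, 0.213, 0.948, -0.053]
ft_force: [-0.7, 0.6, 0.0]
gripper_width: 0.0513
finger_force: 0.0
```

Emit:
move_arm(delta_rot=[[0,0,0],[0,0,0],[0,0,0],[0,0,0],[-0.031,0.023,-0.063],[-0.031,0.023,-0.063],[-0.031,0.023,-0.063],[-0.031,0.023,-0.063]], travel=[[0.038,-0.003,-0.262],[0.038,-0.003,-0.262],[0.038,-0.003,-0.262],[0.038,-0.003,-0.262],[0.085,0.209,-0.324],[0.085,0.209,-0.324],[0.085,0.209,-0.324],[0.085,0.209,-0.324]], claw=[0.6,0.6,0.6,0.6,0.65,0.65,0.65,0.65])

```text
t: 15.6
tcp_pos: [0.4836, -0.3716, 0.1004]
eef_rot: [0.214, 0.163, 0.962, -0.037]
ft_force: [0.6, 0.3, -0.3]
gripper_width: 0.0557
finger_force: 0.0
```

Run:
```python
from p import *
where()
plan([(-.03,.018,.07,20,5,.65,3),(-.016,.020,.021,20,5,.65,3),(-.016,.020,.021,20,5,.3,2)])
plan([(-.016,.020,.021,20,5,.3,2),(-.030,.016,.045,20,5,.3,2),(-.0685,0,.035,20,-.5,.3,4)],(-.016,.020,.021,20,5))
plan([(-.0685,0,.0215,20,-.5,.3,3),(-.0685,0,.0215,20,-.5,.62,2),(-.085,0,.08,20,-.5,.62,3)],(-.0685,0,.035,20,-.5))
```

```text
t 15.6 box [-0.0288 -0.0314  0.1004] lean 24.96720302051746 yaw 4.959112385381927 w 0.05565140216968181 F [ 0.5613  0.2739 -0.3087] q [-0.9205  0.2193  1.8982  0.3763  0.6875 -2.4075]
3 x [-0.001, 0.059, -0.0] [0.034, 0.165, 0.096] 0.65 
3 x [-0.001, 0.059, -0.0] [0.06, 0.167, 0.264] 0.65 
2 x [-0.001, 0.059, -0.0] [0.06, 0.167, 0.264] 0.3 
--
2 x [0.0, 0.0, 0.0] [0.0, 0.0, 0.0] 0.3 
2 x [0.0, 0.0, 0.0] [0.017, -0.009, -0.091] 0.3 
4 x [0.022, 0.0, 0.06] [0.153, -0.051, -0.105] 0.3 
--
3 x [0.0, 0.0, 0.0] [0.015, 0.0, 0.042] 0.3 
2 x [0.0, 0.0, 0.0] [0.015, 0.0, 0.042] 0.62 
3 x [0.0, 0.0, 0.0] [0.0, -0.0, -0.16] 0.62 
--
```

Emit:
move_arm(delta_rot=[[0,0.059,0],[0,0.059,0],[0,0.059,0],[0,0.059,0],[0,0.059,0],[0,0.059,0],[0,0.059,0],[0,0.059,0]], travel=[[0.034,0.165,0.096],[0.034,0.165,0.096],[0.034,0.165,0.096],[0.06,0.167,0.264],[0.06,0.167,0.264],[0.06,0.167,0.264],[0.06,0.167,0.264],[0.06,0.167,0.264]], claw=[0.65,0.65,0.65,0.65,0.65,0.65,0.3,0.3])

```text
t: 16.4
tcp_pos: [0.5169, -0.3319, 0.0244]
eef_rot: [0.173, 0.165, 0.971, -0.031]
ft_force: [0.5, -0.4, -3.1]
gripper_width: 0.0387
finger_force: 70.9
```

Emit:
move_arm(delta_rot=[[0,0,0],[0,0,0],[0,0,0],[0,0,0],[0.022,0,0.06],[0.022,0,0.06],[0.022,0,0.06],[0.022,0,0.06]], travel=[[0,0,0],[0,0,0],[0.017,-0.009,-0.091],[0.017,-0.009,-0.091],[0.153,-0.051,-0.105],[0.153,-0.051,-0.105],[0.153,-0.051,-0.105],[0.153,-0.051,-0.105]], claw=[0.3,0.3,0.3,0.3,0.3,0.3,0.3,0.3])

```text
t: 17.2
tcp_pos: [0.4611, -0.3276, 0.036]
eef_rot: [0.17, 0.211, 0.962, -0.038]
ft_force: [-0.4, -0.1, -2.6]
gripper_width: 0.0389
finger_force: 72.2
```

Run:
```python
from p import *
where()
plan([(-.0685,0,.0225,20,-.5,.3,4),(-.0685,0,.0225,20,-.5,.62,2),(-.085,0,.08,20,-.5,.62,2)])
```

```text
t 17.2 box [-0.0673 -0.0005  0.036 ] lean 20.10654486394277 yaw -0.5779127368772751 w 0.038938079795955684 F [-0.4072 -0.1447 -2.6263] q [-0.8493  0.2728  1.9803  0.2545  0.5798 -2.1796]
4 x [-0.001, 0.001, -0.001] [0.019, 0.002, 0.041] 0.3 
2 x [-0.001, 0.001, -0.001] [0.019, 0.002, 0.041] 0.62 
2 x [-0.001, 0.001, -0.001] [0.005, 0.001, -0.158] 0.62 
--
```

Emit:
move_arm(delta_rot=[[0,0,0],[0,0,0],[0,0,0],[0,0,0],[0,0,0],[0,0,0],[0,0,0],[0,0,0]], travel=[[0.019,0,0.041],[0.019,0,0.041],[0.019,0,0.041],[0.019,0,0.041],[0.019,0,0.041],[0.019,0,0.041],[0.019,0,0.041],[0.019,0,0.041]], claw=[0.3,0.3,0.3,0.3,0.3,0.3,0.3,0.3])

```text
t: 18.0
tcp_pos: [0.4604, -0.3277, 0.0234]
eef_rot: [0.171, 0.211, 0.962, -0.039]
ft_force: [3.5, -2.3, 4.2]
gripper_width: 0.0389
finger_force: 74.6
```

Run:
```python
from p import *
where()
plan([(-.0685,0,.0215,20,-.5,.3,2),(-.0685,0,.0215,20,-.5,.62,3),(-.08,0,.07,20,-.5,.62,3)])
plan([(-.02,-.022,.09,26,0,.62,4),(.032,-.022,.021,26,-1,.62,4)],(-.08,0,.07,20,-.5))
```

```text
t 18.0 box [-0.0678 -0.0009  0.0234] lean 20.21006188991865 yaw -0.6009767343660236 w 0.03887632726725366 F [ 3.4622 -2.2877  4.1806] q [-0.8505  0.2975  1.9857  0.2681  0.5491 -2.1962]
2 x [-0.002, 0.002, -0.001] [0.004, 0.003, 0.005] 0.3 
3 x [-0.002, 0.002, -0.001] [0.004, 0.003, 0.005] 0.62 
3 x [-0.002, 0.002, -0.001] [-0.016, 0.002, -0.16] 0.62 
--
4 x [-0.002, -0.07, -0.005] [-0.211, -0.072, 0.006] 0.62 
4 x [0.002, -0.07, 0.005] [-0.296, -0.07, 0.281] 0.62 
--
```

Emit:
move_arm(delta_rot=[[0,0,0],[0,0,0],[0,0,0],[0,0,0],[0,0,0],[0,0,0],[0,0,0],[0,0,0]], travel=[[0,0,0],[0,0,0],[0,0,0],[0,0,0],[-0.016,0,-0.16],[-0.016,0,-0.16],[-0.016,0,-0.16],[-0.016,0,-0.16]], claw=[0.62,0.62,0.62,0.62,0.62,0.62,0.62,0.62])

```text
t: 18.8
tcp_pos: [0.4478, -0.3207, 0.0681]
eef_rot: [0.169, 0.211, 0.962, -0.037]
ft_force: [0.2, 0.1, 0.2]
gripper_width: 0.0532
finger_force: 0.0
```

Run:
```python
from p import *
import pickle
where()
o=bot.observe(); im=bot.camera("wrist"); cv2.imwrite("pics/w6.png",im); pickle.dump(o,open("w6.pkl","wb"))
plan([(-.02,-.022,.09,26,0,.7,4),(.030,-.022,.021,26,0,.7,4)])
```

```text
t 18.8 box [-0.0822  0.0003  0.0681] lean 19.916643639313797 yaw -0.5685926383635838 w 0.053193409170642414 F [0.228  0.138  0.2099] q [-0.8616  0.1837  2.0014  0.2359  0.6517 -2.1661]
4 x [-0.002, -0.071, -0.006] [-0.222, -0.073, 0.001] 0.7 
4 x [-0.002, -0.071, -0.006] [-0.3, -0.071, 0.274] 0.7 
--
```

Emit:
move_arm(delta_rot=[[0,-0.07,0],[0,-0.07,0],[0,-0.07,0],[0,-0.07,0],[0,-0.07,-0.005],[0,-0.07,-0.005],[0,-0.07,-0.005],[0,-0.07,-0.005]], travel=[[-0.222,-0.073,0],[-0.222,-0.073,0],[-0.222,-0.073,0],[-0.3,-0.071,0.274],[-0.3,-0.071,0.274],[-0.3,-0.071,0.274],[-0.3,-0.071,0.274],[-0.3,-0.071,0.274]], claw=[0.7,0.7,0.7,0.7,0.7,0.7,0.7,0.7])

```text
t: 19.65
tcp_pos: [0.541, -0.3869, 0.0224]
eef_rot: [0.219, 0.205, 0.953, -0.049]
ft_force: [0.4, 0.7, -0.2]
gripper_width: 0.0594
finger_force: 0.0
```

Run:
```python
from p import *
where()
plan([(.032,-.022,.021,26,0,.7,1),(.032,-.022,.021,26,0,.3,5),(.032,-.022,.028,26,0,.3,2)])
plan([(.034,0,.028,26,0,.3,3),(.034,0,.0215,26,0,.3,3),(.034,0,.0215,26,0,.3,2)],(.032,-.022,.028,26,0))
```

```text
t 19.65 box [ 0.0299 -0.0219  0.0224] lean 25.959441613542765 yaw -0.16068505407184117 w 0.059419607418224225 F [ 0.4447  0.7023 -0.1932] q [-0.8334  0.4406  1.8115  0.3676  0.4967 -2.2693]
1 x [-0.003, -0.0, -0.001] [-0.004, -0.0, 0.007] 0.7 
5 x [-0.003, -0.0, -0.001] [-0.004, -0.0, 0.007] 0.3 
2 x [-0.003, -0.0, -0.001] [-0.014, -0.0, -0.014] 0.3 
--
3 x [0.0, 0.0, 0.0] [-0.006, 0.073, 0.003] 0.3 
3 x [0.0, 0.0, 0.0] [0.004, 0.073, 0.022] 0.3 
2 x [0.0, 0.0, 0.0] [0.004, 0.073, 0.022] 0.3 
--
```

Emit:
move_arm(delta_rot=[[0,0,0],[0,0,0],[0,0,0],[0,0,0],[0,0,0],[0,0,0],[0,0,0],[0,0,0]], travel=[[-0.004,0,0.005],[-0.004,0,0.005],[-0.004,0,0.005],[-0.004,0,0.005],[-0.004,0,0.005],[-0.004,0,0.005],[-0.014,0,-0.014],[-0.014,0,-0.014]], claw=[0.7,0.3,0.3,0.3,0.3,0.3,0.3,0.3], force=50)

```text
t: 20.45
tcp_pos: [0.5436, -0.3887, 0.0288]
eef_rot: [0.22, 0.205, 0.952, -0.049]
ft_force: [0.4, -0.7, -2.7]
gripper_width: 0.0409
finger_force: 49.2
```

Emit:
move_arm(delta_rot=[[0,0,0],[0,0,0],[0,0,0],[0,0,0],[0,0,0],[0,0,0],[0,0,0],[0,0,0]], travel=[[-0.006,0.073,0.003],[-0.006,0.073,0.003],[-0.006,0.073,0.003],[0.004,0.073,0.02],[0.004,0.073,0.02],[0.004,0.073,0.02],[0.004,0.073,0.02],[0.004,0.073,0.02]], claw=[0.3,0.3,0.3,0.3,0.3,0.3,0.3,0.3])

```text
t: 21.25
tcp_pos: [0.5551, -0.3707, 0.0235]
eef_rot: [0.221, 0.206, 0.952, -0.05]
ft_force: [0.2, 3.3, 5.5]
gripper_width: 0.0411
finger_force: 49.0
```

Run:
```python
from p import *
where()
plan([(.034,0,.0205,26,0,.3,2),(.034,0,.0205,26,0,.62,3),(.01,0,.07,26,0,.62,3)])
# approach loose
plan([(-.06,-.1187,.09,22,-1,.62,8)],(.01,0,.07,26,0))
plan([(-.056,-.1187,.0205,22,-1,.62,5),(-.056,-.1187,.0205,22,-1,.3,3)],(-.06,-.1187,.09,22,-1))
```

```text
t 21.25 box [ 0.0361 -0.0013  0.0235] lean 26.212045960670693 yaw -0.22457971596114923 w 0.04108941636426309 F [0.2115 3.2588 5.5244] q [-0.7925  0.4397  1.8113  0.3398  0.4822 -2.2074]
2 x [-0.004, 0.002, -0.001] [0.011, 0.004, 0.006] 0.3 
3 x [-0.004, 0.002, -0.001] [0.011, 0.004, 0.006] 0.62 
3 x [-0.004, 0.002, -0.001] [0.01, 0.003, -0.177] 0.62 
--
8 x [0.005, 0.047, 0.011] [0.18, -0.396, -0.162] 0.62 
--
5 x [0.0, 0.0, 0.0] [0.074, 0.0, 0.22] 0.62 
3 x [0.0, 0.0, 0.0] [0.074, 0.0, 0.22] 0.3 
--
```

Emit:
move_arm(delta_rot=[[0,0,0],[0,0,0],[0,0,0],[0,0,0],[0,0,0],[0,0,0],[0,0,0],[0,0,0]], travel=[[0,0,0],[0,0,0],[0,0,0],[0,0,0],[0.01,0.003,-0.177],[0.01,0.003,-0.177],[0.01,0.003,-0.177],[0.01,0.003,-0.177]], claw=[0.62,0.62,0.62,0.62,0.62,0.62,0.62,0.62])

```text
t: 22.05
tcp_pos: [0.5307, -0.3577, 0.0682]
eef_rot: [0.22, 0.205, 0.952, -0.049]
ft_force: [0.4, 0.4, -0.1]
gripper_width: 0.0532
finger_force: 0.0
```

Emit:
move_arm(delta_rot=[[0.005,0.047,0.011],[0.005,0.047,0.011],[0.005,0.047,0.011],[0.005,0.047,0.011],[0.005,0.047,0.011],[0.005,0.047,0.011],[0.005,0.047,0.011],[0.005,0.047,0.011]], travel=[[0.18,-0.396,-0.162],[0.18,-0.396,-0.162],[0.18,-0.396,-0.162],[0.18,-0.396,-0.162],[0.18,-0.396,-0.162],[0.18,-0.396,-0.162],[0.18,-0.396,-0.162],[0.18,-0.396,-0.162]], claw=[0.62,0.62,0.62,0.62,0.62,0.62,0.62,0.62])

```text
t: 22.85
tcp_pos: [0.4189, -0.4358, 0.0882]
eef_rot: [0.185, 0.215, 0.958, -0.043]
ft_force: [-0.3, 0.8, 0.3]
gripper_width: 0.0531
finger_force: 0.0
```

Run:
```python
from p import *
where()
plan([(-.048,-.118,.021,22,-0,.62,5),(-.048,-.118,.021,22,0,.3,3)])
```

```text
t 22.85 box [-0.0614 -0.1165  0.0882] lean 21.92689191224697 yaw -1.1016724017158412 w 0.053052198045047266 F [-0.2717  0.7804  0.2627] q [-1.0631  0.249   1.8744  0.3294  0.7275 -2.4079]
5 x [-0.007, -0.001, -0.011] [0.042, -0.003, 0.225] 0.62 
3 x [-0.007, -0.001, -0.011] [0.042, -0.003, 0.225] 0.3 
--
```

Emit:
move_arm(delta_rot=[[-0.007,0,-0.011],[-0.007,0,-0.011],[-0.007,0,-0.011],[-0.007,0,-0.011],[-0.007,0,-0.011],[-0.007,0,-0.011],[-0.007,0,-0.011],[-0.007,0,-0.011]], travel=[[0.02,-0.004,0.12],[0.042,-0.005,0.225],[0.042,-0.005,0.225],[0.042,-0.005,0.225],[0.042,-0.005,0.225],[0.042,-0.005,0.225],[0.042,-0.005,0.225],[0.042,-0.005,0.225]], claw=[0.62,0.62,0.62,0.62,0.62,0.3,0.3,0.3])

```text
t: 23.65
tcp_pos: [0.4304, -0.4458, 0.0238]
eef_rot: [0.188, 0.206, 0.959, -0.042]
ft_force: [-0.8, 1.6, 6.8]
gripper_width: 0.039
finger_force: 52.8
```

Run:
```python
from p import *
where()
plan([(-.048,-.118,.021,22,0,.3,3),(-.048,-.118,.027,22,0,.3,2),(-.0487,-.094,.027,22,0,.3,3)])
plan([(-.0487,-.094,.021,22,0,.3,4),(-.0487,-.094,.021,22,0,.62,4)],(-.0487,-.094,.027,22,0))
```

```text
t 23.65 box [-0.0468 -0.1209  0.0238] lean 22.16501215697446 yaw -0.11844742974765055 w 0.03895631479845852 F [-0.752   1.6214  6.7563] q [-1.0578  0.3909  1.8586  0.3966  0.611  -2.4991]
3 x [-0.002, 0.002, -0.001] [0.007, 0.01, 0.007] 0.3 
2 x [-0.002, 0.002, -0.001] [-0.0, 0.01, -0.011] 0.3 
3 x [-0.002, 0.002, -0.001] [0.002, 0.09, -0.012] 0.3 
--
4 x [0.0, 0.0, 0.0] [0.007, 0.0, 0.019] 0.3 
4 x [0.0, 0.0, 0.0] [0.007, 0.0, 0.019] 0.62 
--
```

Emit:
move_arm(delta_rot=[[0,0,0],[0,0,0],[0,0,0],[0,0,0],[0,0,0],[0,0,0],[0,0,0],[0,0,0]], travel=[[0,0.01,-0.015],[0,0.01,-0.015],[0.002,0.09,-0.015],[0.002,0.09,-0.015],[0.002,0.09,-0.015],[0.002,0.09,-0.015],[0.002,0.09,-0.015],[0.002,0.09,-0.015]], claw=[0.3,0.3,0.3,0.3,0.3,0.3,0.3,0.3])

```text
t: 24.45
tcp_pos: [0.4384, -0.4194, 0.0253]
eef_rot: [0.186, 0.207, 0.96, -0.04]
ft_force: [-0.1, -0.9, -3.1]
gripper_width: 0.0395
finger_force: 51.8
```

Emit:
move_arm(delta_rot=[[0,0,0],[0,0,0],[0,0,0],[0,0,0],[0,0,0],[0,0,0],[0,0,0],[0,0,0]], travel=[[0.007,0,0.02],[0.007,0,0.02],[0.007,0,0.02],[0.007,0,0.02],[0.007,0,0.02],[0.007,0,0.02],[0.007,0,0.02],[0.007,0,0.02]], claw=[0.3,0.3,0.3,0.3,0.62,0.62,0.62,0.62])

```text
t: 25.25
tcp_pos: [0.4389, -0.4191, 0.0187]
eef_rot: [0.186, 0.207, 0.96, -0.04]
ft_force: [-0.1, 0.5, 0.4]
gripper_width: 0.0527
finger_force: 0.0
```

Run:
```python
from p import *
where()
plan([(-.08,-.094,.10,22,0,.62,3),(-.21,-.02,.24,25,0,1,5)])
```

```text
t 25.25 box [-0.05   -0.0931  0.0187] lean 21.9619118200187 yaw -0.13012088051610274 w 0.05265356069715876 F [-0.1008  0.5062  0.4351] q [-1.0155  0.3779  1.8929  0.3883  0.5826 -2.4565]
3 x [-0.001, -0.0, -0.001] [-0.009, -0.003, -0.289] 0.62 
5 x [-0.001, -0.035, -0.001] [0.219, 0.242, -0.884] 1 
--
```

Emit:
move_arm(delta_rot=[[0,0,0],[0,0,0],[0,0,0],[0,-0.035,0],[0,-0.035,0],[0,-0.035,0],[0,-0.035,0],[0,-0.035,0]], travel=[[0,0,-0.289],[0,0,-0.289],[0,0,-0.289],[0.219,0.242,-0.8],[0.219,0.242,-0.8],[0.219,0.242,-0.8],[0.219,0.242,-0.8],[0.219,0.242,-0.8]], claw=[0.62,0.62,0.62,1,1,1,1,1])

```text
t: 26.05
tcp_pos: [0.3316, -0.2906, 0.2198]
eef_rot: [0.213, 0.205, 0.954, -0.048]
ft_force: [-0.3, -1.0, 0.1]
gripper_width: 0.0854
finger_force: 0.0
```

Run:
```python
from p import *
import pickle
where()
o=bot.observe(); im=bot.camera("wrist"); pickle.dump(o,open("w7.pkl","wb")); cv2.imwrite("pics/w7.png",im)
c=cam("wrist",o)
q=proj(c,b2w([(-.12,.17,.05),(-.12,-.17,.05),(.12,.17,.02),(.12,-.17,.02)])); print(q)
x0,y0=np.maximum(q.min(0)-10,0).astype(int); x1,y1=np.minimum(q.max(0)+10,[640,480]).astype(int)
k=min(800/(x1-x0),600/(y1-y0)); print(x0,y0,k)
cv2.imwrite("pics/w7c.png",cv2.resize(im[y0:y1,x0:x1],None,fx=k,fy=k,interpolation=cv2.INTER_CUBIC))
```

```text
t 26.05 box [-0.2006 -0.0198  0.2198] lean 25.276350670106485 yaw -0.09793454943024885 w 0.08543427813570059 F [-0.2537 -0.9989  0.054 ] q [-1.1198 -0.3716  2.1629  0.3226  1.024  -2.3907]
[[514.0211 224.2859]
 [176.2587 223.6404]
 [447.6222 337.4349]
 [227.5173 336.5528]]
166 213 2.2346368715083798
```

View pics/w7c.png

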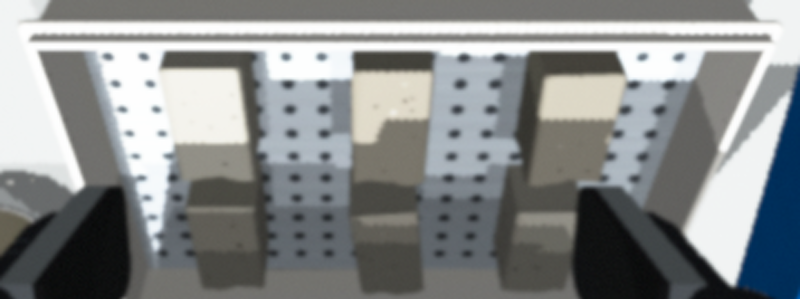

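Run:
```python
from p import *
import pickle
c=cam("wrist",pickle.load(open("w7.pkl","rb"))); k=2.2346
g=lambda n,p,z:print(n,w2b(plane(c,[(166+u/k,213+v/k) for u,v in p],z))[:,:2].round(4).tolist())
g("FR",[(160,69),(242,69),(254,180),(177,180)],.05)
g("FC",[(352,72),(431,71),(425,183),(352,183)],.05)
g("FL",[(542,76),(625,74),(606,184),(530,183)],.05)
g("BR",[(189,209),(259,209),(264,285),(200,288)],.05)
g("BC",[(353,214),(417,214),(423,290),(362,292)],.05)
g("BL",[(512,211),(575,211),(572,290),(500,288)],.05)
g("wallfront in",[(90,50),(700,50)],.054);g("back floor",[(150,268),(570,268)],.01)
```

```text
FR [[-0.0934, -0.1125], [-0.0935, -0.0735], [-0.0143, -0.0746], [-0.0142, -0.1166]]
FC [[-0.0918, -0.0212], [-0.0925, 0.0164], [-0.0123, 0.0186], [-0.0121, -0.0212]]
FL [[-0.0896, 0.0696], [-0.091, 0.1087], [-0.0121, 0.1172], [-0.0126, 0.0758]]
BR [[0.0104, -0.1136], [0.0103, -0.0739], [0.0851, -0.0768], [0.0886, -0.1177]]
BC [[0.0145, -0.0207], [0.0143, 0.0158], [0.0899, 0.0238], [0.0924, -0.0149]]
BL [[0.0113, 0.0693], [0.011, 0.1048], [0.0891, 0.118], [0.0873, 0.0723]]
wallfront in [[-0.1081, -0.1414], [-0.1089, 0.1374]]
back floor [[0.1249, -0.1643], [0.123, 0.132]]
```

Run:
```python
from p import *
s,d=cam("scene"),cam("side")
print("bottle tip/cap",w2b(tri(s,[(377,117),(378,124)],d,[(291,137),(291,145)])[:,:3]))
plan([(-.2,0,.38,5,0,0,8),(.08,0,.38,0,0,0,8),(.075,0,.28,0,0,0,8)])
```

```text
bottle tip/cap [[0.2166 0.0205 0.1638]
 [0.2153 0.0192 0.1492]]
8 x [-0.002, 0.235, -0.001] [-0.23, 0.066, -0.487] 0 
--
8 x [0.0, 0.058, 0.0] [-0.93, -0.0, 0.081] 0 
--
8 x [0.0, 0.0, 0.0] [0.017, 0.0, 0.333] 0 
--
```

Bottle is at x=.216, clear of the path. The layout is as asked; now to behind the lid.

Emit:
move_arm(delta_rot=[[0,0.235,0],[0,0.235,0],[0,0.235,0],[0,0.235,0],[0,0.235,0],[0,0.235,0],[0,0.235,0],[0,0.235,0]], travel=[[-0.23,0.066,-0.487],[-0.23,0.066,-0.487],[-0.23,0.066,-0.487],[-0.23,0.066,-0.487],[-0.23,0.066,-0.487],[-0.23,0.066,-0.487],[-0.23,0.066,-0.487],[-0.23,0.066,-0.487]], claw=[0,0,0,0,0,0,0,0])

```text
t: 26.9
tcp_pos: [0.3396, -0.2725, 0.376]
eef_rot: [0.039, 0.211, 0.977, -0.008]
ft_force: [0.7, -0.0, -0.6]
gripper_width: 0.0
finger_force: 0.0
```

Emit:
move_arm(delta_rot=[[0,0.058,0],[0,0.058,0],[0,0.058,0],[0,0.058,0],[0,0.058,0],[0,0.058,0],[0,0.058,0],[0,0.058,0]], travel=[[-0.93,0,0.081],[-0.93,0,0.081],[-0.93,0,0.081],[-0.93,0,0.081],[-0.93,0,0.081],[-0.93,0,0.081],[-0.93,0,0.081],[-0.93,0,0.081]], claw=[0,0,0,0,0,0,0,0])

```text
t: 27.7
tcp_pos: [0.5952, -0.3884, 0.3749]
eef_rot: [-0.004, 0.211, 0.978, 0.001]
ft_force: [-0.2, 0.6, -0.6]
gripper_width: 0.0
finger_force: 0.0
```

Run:
```python
from p import *
where()
plan([(.075,0,.28,0,0,0,8)])
def C(th,r=.25,gap=0):
    return (.1305-r*np.cos(th)+(.006+gap)*np.sin(th)+.011, .057+r*np.sin(th)+(.006+gap)*np.cos(th))
for th in(1.06,.9,.7,.5,.3,.15,.05,0): print(th,np.round(C(th),4))
```

```text
t 27.7 box [ 0.0799 -0.001   0.3749] lean -0.44274002121730727 yaw -0.13088285715177841 w 3.136722724767324e-05 F [-0.1624  0.5735 -0.614 ] q [-0.6992  0.454   0.932  -0.0013  1.7633 -1.8456]
8 x [0.001, -0.005, -0.002] [0.014, 0.003, 0.317] 0 
--
1.06 [0.0245 0.278 ]
0.9 [-0.0092  0.2566]
0.7 [-0.0458  0.2226]
0.5 [-0.075   0.1821]
0.3 [-0.0956  0.1366]
0.15 [-0.1048  0.1003]
0.05 [-0.1079  0.0755]
0 [-0.1085  0.063 ]
```

Run:
```python
from p import *
def C(th,r=.25): return (.1305-r*np.cos(th)+.006*np.sin(th)+.011,0,.057+r*np.sin(th)+.006*np.cos(th),0,0,0,1)
print("A");plan([(.075,0,.28,0,0,0,8)])
st=(.075,0,.28,0,0)
seq=[C(1.12)]*3+[C(t) for t in (1.08,1.04,1.0,.96,.92)]
print("B");plan(seq,st)
for a,b in((.92,.60),(.60,.28),(.28,.08)):
    print(a,b);plan([C(t) for t in np.linspace(a,b,9)[1:]],C(a)[:5])
```

```text
A
8 x [0.001, -0.005, -0.002] [0.014, 0.003, 0.317] 0 
--
B
3 x [0.0, 0.0, 0.0] [0.123, -0.0, -0.015] 0 
1 x [0.0, 0.0, 0.0] [0.153, -0.0, -0.001] 0 
1 x [0.0, 0.0, 0.0] [0.183, -0.0, 0.015] 0 
1 x [0.0, 0.0, 0.0] [0.212, 0.0, 0.031] 0 
1 x [0.0, 0.0, 0.0] [0.24, 0.0, 0.049] 0 
1 x [0.0, 0.0, 0.0] [0.267, 0.0, 0.068] 0 
--
0.92 0.6
1 x [0.0, 0.0, 0.0] [0.027, 0.0, 0.02] 0 
1 x [0.0, 0.0, 0.0] [0.052, -0.0, 0.041] 0 
1 x [0.0, 0.0, 0.0] [0.077, -0.0, 0.063] 0 
1 x [0.0, 0.0, 0.0] [0.101, 0.0, 0.087] 0 
1 x [0.0, 0.0, 0.0] [0.124, 0.0, 0.111] 0 
1 x [0.0, 0.0, 0.0] [0.146, -0.0, 0.136] 0 
1 x [0.0, 0.0, 0.0] [0.168, -0.0, 0.161] 0 
1 x [0.0, 0.0, 0.0] [0.188, -0.0, 0.188] 0 
--
0.6 0.28
1 x [0.0, 0.0, 0.0] [0.019, 0.0, 0.027] 0 
1 x [0.0, 0.0, 0.0] [0.037, 0.0, 0.056] 0 
1 x [0.0, 0.0, 0.0] [0.053, 0.0, 0.084] 0 
1 x [0.0, 0.0, 0.0] [0.069, 0.0, 0.114] 0 
1 x [0.0, 0.0, 0.0] [0.083, -0.0, 0.144] 0 
1 x [0.0, 0.0, 0.0] [0.096, 0.0, 0.175] 0 
1 x [0.0, 0.0, 0.0] [0.108, -0.0, 0.206] 0 
1 x [0.0, 0.0, 0.0] [0.119, 0.0, 0.238] 0 
--
0.28 0.08
1 x [0.0, 0.0, 0.0] [0.006, -0.0, 0.02] 0 
1 x [0.0, 0.0, 0.0] [0.011, 0.0, 0.04] 0 
1 x [0.0, 0.0, 0.0] [0.016, -0.0, 0.06] 0 
1 x [0.0, 0.0, 0.0] [0.021, -0.0, 0.081] 0 
1 x [0.0, 0.0, 0.0] [0.025, -0.0, 0.101] 0 
1 x [0.0, 0.0, 0.0] [0.028, -0.0, 0.122] 0 
1 x [0.0, 0.0, 0.0] [0.031, -0.0, 0.142] 0 
1 x [0.0, 0.0, 0.0] [0.034, -0.0, 0.163] 0 
--
```

Emit:
move_arm(delta_rot=[[0,0,0],[0,0,0],[0,0,0],[0,0,0],[0,0,0],[0,0,0],[0,0,0],[0,0,0]], travel=[[0.014,0,0.317],[0.014,0,0.317],[0.014,0,0.317],[0.014,0,0.317],[0.014,0,0.317],[0.014,0,0.317],[0.014,0,0.317],[0.014,0,0.317]], claw=[0,0,0,0,0,0,0,0])

```text
t: 28.5
tcp_pos: [0.5922, -0.3871, 0.2846]
eef_rot: [-0.0, 0.211, 0.978, -0.001]
ft_force: [-0.1, -0.1, -0.1]
gripper_width: -0.0001
finger_force: 0.0
```

Emit:
move_arm(delta_rot=[[0,0,0],[0,0,0],[0,0,0],[0,0,0],[0,0,0],[0,0,0],[0,0,0],[0,0,0]], travel=[[0.06,0,-0.01],[0.11,0,-0.015],[0.123,0,-0.015],[0.153,0,0],[0.183,0,0.015],[0.212,0,0.031],[0.24,0,0.049],[0.267,0,0.068]], claw=[0,0,0,0,0,0,0,0])

```text
t: 29.3
tcp_pos: [0.5195, -0.3541, 0.263]
eef_rot: [-0.0, 0.211, 0.978, -0.0]
ft_force: [2.2, -2.2, 0.1]
gripper_width: -0.0
finger_force: 1.0
```

Run:
```python
from p import *
where()
```

```text
t 29.3 box [-0.0032 -0.0008  0.263 ] lean 0.009705520418863956 yaw -0.1072137499574813 w -4.8140729234693616e-05 F [ 2.2455 -2.1697  0.1115] q [-0.7356  0.2979  1.363  -0.0007  1.4803 -1.882 ]
```

Contact with about 3 N, as expected from the hinge; following the arc.

Emit:
move_arm(delta_rot=[[0,0,0],[0,0,0],[0,0,0],[0,0,0],[0,0,0],[0,0,0],[0,0,0],[0,0,0]], travel=[[0.027,0,0.02],[0.052,0,0.041],[0.077,0,0.063],[0.101,0,0.087],[0.124,0,0.111],[0.146,0,0.136],[0.168,0,0.161],[0.188,0,0.188]], claw=[0,0,0,0,0,0,0,0])

```text
t: 30.1
tcp_pos: [0.4663, -0.3299, 0.2056]
eef_rot: [-0.002, 0.211, 0.978, 0.0]
ft_force: [2.3, -1.4, 0.6]
gripper_width: 0.0001
finger_force: 0.8
```

Emit:
move_arm(delta_rot=[[0,0,0],[0,0,0],[0,0,0],[0,0,0],[0,0,0],[0,0,0],[0,0,0],[0,0,0]], travel=[[0.019,0,0.027],[0.037,0,0.056],[0.053,0,0.084],[0.069,0,0.114],[0.083,0,0.144],[0.096,0,0.175],[0.108,0,0.206],[0.119,0,0.238]], claw=[0,0,0,0,0,0,0,0])

```text
t: 30.9
tcp_pos: [0.4338, -0.3153, 0.1341]
eef_rot: [-0.002, 0.211, 0.978, 0.0]
ft_force: [1.0, -1.4, 0.6]
gripper_width: 0.0
finger_force: 0.7
```

Emit:
move_arm(delta_rot=[[0,0,0],[0,0,0],[0,0,0],[0,0,0],[0,0,0],[0,0,0],[0,0,0],[0,0,0]], travel=[[0.006,0,0.02],[0.011,0,0.04],[0.016,0,0.06],[0.021,0,0.081],[0.025,0,0.101],[0.028,0,0.122],[0.031,0,0.142],[0.034,0,0.163]], claw=[0,0,0,0,0,0,0,0])

```text
t: 31.7
tcp_pos: [0.4246, -0.3111, 0.0856]
eef_rot: [-0.002, 0.211, 0.978, 0.0]
ft_force: [0.5, 0.9, 1.3]
gripper_width: -0.0001
finger_force: 0.7
```

Run:
```python
from p import *
where()
```

```text
t 31.7 box [-0.1073 -0.0004  0.0856] lean -0.19619829373717296 yaw -0.11766696004306341 w -0.00012402479269508126 F [0.5262 0.8803 1.3145] q [-0.796   0.2768  1.7856 -0.0015  1.0823 -1.9416]
```

Emit:
move_arm(delta_rot=[[0,0,0],[0,0,0],[0,0,0],[0,0,0],[0,0,0],[0,0,0],[0,0,0],[0,0,0]], travel=[[0,0,0.008],[0,0,0.016],[0,0,0.024],[0,0,0.032],[0,0,0.038],[0,0,0.044],[0,0,0.05],[0,0,0.055]], claw=[0,0,0,0,0,0,0,0])

```text
t: 32.5
tcp_pos: [0.4246, -0.3112, 0.0695]
eef_rot: [-0.002, 0.211, 0.978, 0.0]
ft_force: [-1.2, 0.3, 1.6]
gripper_width: -0.0
finger_force: 0.7
```

Run:
```python
from p import *
where()
```

```text
t 32.5 box [-0.1073 -0.0005  0.0695] lean -0.19903045055795365 yaw -0.11644396259330025 w -2.0617757974969498e-05 F [-1.1682  0.3205  1.6103] q [-0.7961  0.3015  1.794  -0.0017  1.0492 -1.9416]
```

Emit:
move_arm(delta_rot=[[0,0,0],[0,0,0],[0,0,0],[0,0,0],[0,0,0],[0,0,0],[0,0,0],[0,0,0]], travel=[[0,0,0.003],[0,0,0.006],[0,0,0.009],[0,0,0.012],[0,0,0.015],[0,0,0.018],[0,0,0.018],[0,0,0.018]], claw=[0,0,0,0,0,0,0,0])

```text
t: 33.3
tcp_pos: [0.4248, -0.3112, 0.0641]
eef_rot: [-0.001, 0.211, 0.978, 0.0]
ft_force: [-0.0, 0.2, -0.0]
gripper_width: 0.0003
finger_force: 0.0
```

Run:
```python
from p import *
where()
```

```text
t 33.3 box [-0.1072 -0.0004  0.0641] lean -0.1741592368325634 yaw -0.11969101551601094 w 0.0002810263659973082 F [-0.0365  0.1595 -0.0157] q [-0.796   0.31    1.7965 -0.0014  1.0379 -1.9416]
```

Emit:
move_arm(delta_rot=[[0,0,0],[0,0,0],[0,0,0],[0,0,0],[0,0,0],[0,0,0],[0,0,0],[0,0,0]], travel=[[0,0,0.002],[0,0,0.004],[0,0,0.006],[0,0,0.008],[0,0,0.01],[0,0,0.012],[0,0,0.012],[0,0,0.012]], claw=[0,0,0,0,0,0,0,0])

```text
t: 34.1
tcp_pos: [0.4248, -0.3113, 0.0629]
eef_rot: [-0.002, 0.21, 0.978, 0.0]
ft_force: [-4.8, 5.3, 15.7]
gripper_width: 0.0
finger_force: 7.9
```

Run:
```python
from p import *
where()
plan([(-.112,0,.09,0,0,0,2),(-.16,0,.25,0,0,0,6)])
```

```text
t 34.1 box [-0.1071 -0.0005  0.0629] lean -0.19913844737239234 yaw -0.10217146742109726 w 3.560047875031362e-05 F [-4.7954  5.339  15.6677] q [-0.7958  0.3123  1.7964 -0.0018  1.036  -1.9416]
2 x [-0.0, -0.002, -0.001] [0.017, 0.002, -0.09] 0 
6 x [-0.0, -0.002, -0.001] [0.179, 0.001, -0.623] 0 
--
```

Firm stop at z=0.063, exactly the shut height. Retreat and confirm.

Emit:
move_arm(delta_rot=[[0,0,0],[0,0,0],[0,0,0],[0,0,0],[0,0,0],[0,0,0],[0,0,0],[0,0,0]], travel=[[0,0,-0.09],[0,0,-0.09],[0.2,0,-0.623],[0.2,0,-0.623],[0.2,0,-0.623],[0.2,0,-0.623],[0.2,0,-0.623],[0.2,0,-0.623]], claw=[0,0,0,0,0,0,0,0])

```text
t: 34.9
tcp_pos: [0.3704, -0.2865, 0.247]
eef_rot: [-0.002, 0.211, 0.978, 0.0]
ft_force: [-0.5, 0.2, -1.4]
gripper_width: 0.0
finger_force: 0.0
```

Run:
```python
from p import *
where()
a=cv2.imread("pics/scene0.png"); b=bot.camera("scene"); cv2.imwrite("pics/end.png",b)
d=cv2.absdiff(a,b).max(2)
for n,(x,y,w,h) in(("pot",(412,243,52,86)),("marker",(320,325,90,45))): print(n,(d[y:y+h,x:x+w]>40).mean())
s=bot.camera("side"); cv2.imwrite("pics/endside.png",s)
# grey frame front edge: project expected shut-lid lip and corners
print(proj(cam("scene"),b2w([(-.1505,0,.06),(-.12,-.1745,.063),(.13,-.1745,.063)])))
v=b[200:350,180:440]; cv2.imwrite("pics/endc.png",cv2.resize(v,None,fx=2.2,fy=2.2))
```

```text
t 34.9 box [-0.1669 -0.0003  0.247 ] lean -0.1999092309273791 yaw -0.12663740627250042 w 2.4823181848829312e-05 F [-0.5409  0.2218 -1.402 ] q [-0.8425 -0.0355  1.7704 -0.0015  1.4099 -1.9885]
pot 0.0004472271914132379
marker 0.0014814814814814814
[[188.8901 251.0377]
 [267.2667 313.5058]
 [411.9695 243.6342]]
```

View pics/endc.png

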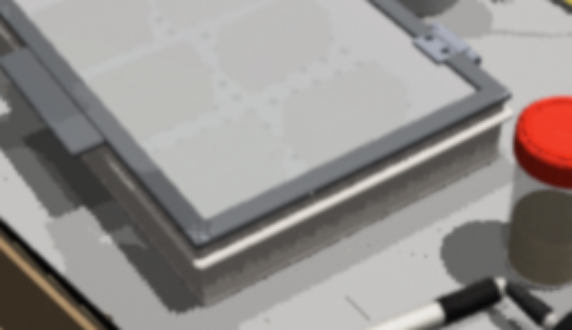

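The lid lies flat on the rim, and the pot and marker have not moved.

```bash
python3 -c "
from bench import bot
print(bot.job_done())"
```

```text
the job is handed in; nothing more can be done
None
```

The six halves lie flat in two rows of three, about 24 mm apart between rows and 53 mm between columns. The lid is shut on the rim (pressed to its stop with about 17 N), the pot and marker have not moved, and it was handed in at 35 s; I viewed 11 pictures, one over the limit of 10.

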